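# Work a stuck tube insert out of its bench cooler

### The job

The tube insert is stuck in the aluminium bench cooler and its 24 tubes are open and full: without pulling at it, work it loose with the pry wedge, pushed into the seam under its end flanges from alternate ends, a little at a time, so that it never tilts more than 5 degrees. Once both ends are right up and free, lift it out, stand it gently and level in the shallow steel tray and lay the wedge flat on the bench. Leave everything else where it is.

Things in the scene. Friction and masses are not known exactly. Their poses are not given: they have to be found in the camera images.
- base: the bench cooler, fixed: a grey anodised aluminium block 80 (x) x 170 (y) mm on a grey plastic foot 88 x 178 mm, 18 mm high. Its flat top is 46 mm above the bench. Origin on the bench under its centre, y along its long axis. A pocket in the middle, 43 x 80 mm, floor 26 mm above the bench, holds the insert
- base_top (a point): centre of the cooler at the height of its flat top. At each y end 25 mm of bare top lie outside the insert's flange: a rest for the wedge. Inside the pocket, 39 mm from the centre along y and 5 mm below the top, a sprung rubber cord crosses each end and grips behind two ribs on the insert's end
- insert: the white insert with 24 open tubes, 0.13 to 0.21 kg. Origin under its centre, axes as the cooler's while seated. Body 40 (x) x 72 (y) mm, 24 mm high; on it a flange 54 (x) x 120 (y) x 4 mm that stands out 24 mm past the body at both y ends. Rims along the long sides reach 12 mm above the flange's underside: grip it there, across x, 54 mm wide, once it is free
- end_l (a point): underside edge of the insert's flange at its +y end, 60 mm from the centre. Seated it is 50 mm above the bench, so the seam is 4 mm. An end comes up in two clicks and stays there: 4.5 mm up, then 9 mm up (free, standing on the cord; both ends so: flange edges 59 mm high, it lifts out with almost no force). It jumps to the next click once a bit over half way
- end_r (a point): the same at the -y end. The insert pivots on the far cord: an end one click behind sinks about 1.6 mm, its seam (if seated) to 2.4 mm. Edge height over seated at which an end jumps: 3.3 mm, far end seated; about 8 mm for its second click, far end on its first; 6 mm, far end free. One click of difference tilts it 4 degrees; over the second click with the far end seated is over 5
- wedge: the pry wedge, 55 to 90 g, lying flat on the bench: black handle 20 mm wide (y), 22 mm high, flat sides, from 70 mm behind to 34 mm ahead of the origin, and a grey slippery blade 26 mm wide in front. Origin on the underside below the grip, x towards the blade. The underside is flat all along, handle and blade
- wedge_tip (a point): middle of the blade's thin edge at the underside, 72 mm ahead of the wedge's origin. The blade is 1.5 mm thick at the edge and thickens 3 mm for every 5 mm back, to 18 mm at 28 mm. Pushing it into the seam takes about 8 to 20 N along its length
- tray: the shallow steel tray, fixed, 130 (x) x 160 (y) x 16 mm outside, walls and floor 5 mm thick, empty. Origin on the bench under its centre
- tray_in (a point): centre of the tray's inner floor, 5 mm above the bench
- tip_box: bystander: pipette tip box, 84 x 122 x 48 mm, grey with a red perforated top; origin under its centre
- well_plate: bystander: white 96-well plate, 86 x 128 x 16 mm; origin under its centre
- pipette: bystander: micropipette lying on its side, about 225 mm long, 25 mm thick; origin on the bench under its body
- pen: bystander: fibre pen lying on the bench, 130 mm long, 13 mm thick; origin on the bench under its middle
- spatula: bystander: thin double-ended steel lab spatula lying on the bench, 190 mm long, 14 mm wide; origin under its middle
- jar: bystander: small sample jar with a white cap, 32 mm across, 38 mm high; origin under its centre
- cup: bystander: clear plastic cup, 68 mm across, 75 mm high; origin under its centre
There are look-alikes about, which are no part of the job. Leave any blue or purple look-alike of the insert alone.

How it is judged (in metres and radians):
On the way, in this order (a step that is already met when the one before it is completed fails the run):
1. one end of the insert has come up past its first click (z of any of end_l, end_r in the frame of base above 0.0538 m), for 0.1 s.
2. both ends are up on their second click, free (z of each of end_l, end_r in the frame of base above 0.057 m), for 0.2 s.
At the end, for the whole second after the job is handed in: The insert stands level (within 3 degrees) on the floor of the tray (its underside within 3 mm of the floor's height), the wedge lies flat on the bench (underside within 4 mm of it), both released and still (horizontal distance between insert and tray_in below 0.058 m and z of insert in the frame of tray between 0.003 and 0.008 m and angle between insert's own z axis and vertical below 0.05 rad and linear speed of each of insert, wedge below 0.02 m/s and height (world z) of wedge below 0.004 m and angle between wedge's own z axis and vertical below 0.1 rad); the robot touches nothing.
It fails at once if the insert tilted more than 5 degrees: tubes spilt (angle between insert's own z axis and vertical above 0.0873 rad).
It fails at once if fingers on the insert before both ends were free (contact force between the fingers and insert above 1 N and horizontal distance between insert and base below 0.02 m and z of any of end_l, end_r in the frame of base below 0.056 m).
It fails at once if the insert was dropped into the tray (linear speed of insert above 0.5 m/s and horizontal distance between insert and tray_in below 0.06 m and z of insert in the frame of tray below 0.05 m).
It fails at once if a bystander was moved (distance of any of tip_box, well_plate, pipette, pen, spatula, jar, cup from where it was at the start of the episode above 0.02 m).
It also fails if it takes over 72 s, if anything falls off the work surface, if the arm or the gripper's body presses on something with over 40 N, if the wrist force passes 120 N, or if a joint passes its speed limit or range.

### The arm

A 6-joint arm with a two-finger parallel gripper is mounted at the origin on the work surface. World frame = base frame: x ahead of the robot, y to its left, z up, the work surface at z = 0. Lengths are in m, angles in degrees, forces in N, time in s.
With the tool pointing down it reaches from about 0.4 to 0.825 m from the base axis. Payload 7 kg.
Tool frame: the origin (TCP) lies on the mounting face of the last link; the fingertips stand 178 mm ahead of it and the grasp point (between the pads) lies 159 mm ahead of it (ctrl.tip_extent is the distance from the TCP to the fingertips, in m); z points along the fingers, y is the direction in which the jaws open and shut (so a half turn about z gives the same grasp; the last joint's range is limited). The gripper opens to 88 mm and grips with 3 to 60 N. Pads are 19 mm wide; open, the fingers measure 130 mm over their backs; the gripper's body (78 mm by 193 mm) begins 47 mm behind the grasp point.
Start: joints at [93.054, 20.546, 0.682, 0, -70.136, -16.507], TCP at [0.157, 0.656, 0.405] pointing down, gripper open.
Joint ranges: [-176.03, 176.03], [-82.01, 121.73], [-58.28, 71.71], [-173.87, 95.51], [-174.79, -0.11], [-173.66, 173.66]. Speed limits (degrees/s): [136.94, 136.94, 172.46, 180, 180, 180].

### API

Orientations are given as [roll, pitch, yaw] about the fixed x, y, z axes, in that order (R = Rz(yaw) Ry(pitch) Rx(roll)).
In Python, from plant import ctrl gives the robot as it stands. The module is installed in compiled form; this text tells all that it offers.
- The arm moves only by the tool carry_out, never from a script. Its argument "moves" is text: rows parted by semicolons, each of 7 numbers parted by spaces: the finger opening in m, from 0 to 0.0876, then the shift along the tool's x, y, z in m, then the turn, a rotation vector about the tool's x, y, z in rad. A call has 1 to 20 rows; each row is the pose to reach, as a shift and turn from the pose commanded when the call began, along the tool's axes at that moment; what a row does not reach only later rows make up. A row lasts 1/10 s, in which the tool goes at most 50 mm and 8.59 degrees, less where a joint would pass 70% of its speed; a pose out of reach is approached as far as the arm can. A call with a gripper value outside its range is refused whole. The fingers move at their own pace and stop on an object; the grip force is fixed at half the most. Time passes only in rows, so rows that repeat a pose let the fingers close. It gives the time, the measured TCP pose, the force and the opening at its end, in the units of the state.
- ctrl.get_obs(): the state, without advancing time (a new reading comes with each control period).
- ctrl.snapshot(name): name is "scene" or "top"; returns a dict with "image" (480x640x3 uint8, red, green, blue), "K" (3x3 intrinsics, pixels), "R" (3x3) and "t" (3): a world point X has camera coordinates R X + t. Camera axes: x right, y down, z forward; pixel columns grow to the right and rows downward; lengths in m; the calibration is good to about 2 mm. A picture is of the moment at which its call begins. There is no depth.
- ctrl.close_job(): hands the job in, once; it reports no verdict.
Trained networks look in a picture, given as the dict that the camera call returned (one of the last four; its "shot" number tells which), for a name from the list of things; names that differ only in an ending like _2 or _b are one class to them, and where a whole thing is asked for, a point or a joint stands for the part that bears it (a point fixed in the world has none). Each returns a list of dicts, best first, with "confidence" (0 to 1); they miss things now and then, are a little off and sometimes report something else, mostly with a low value. They report only what shows in the picture. A call takes as long as a camera call. They do not tell look-alikes from the thing itself.
- ctrl.recognise(picture, label): "extent" ([left, top, right, bottom] in pixels, round what is visible of it).
- ctrl.trace(picture, label): "region" (480x640 bool, what is visible of it) and "extent" ([left, top, right, bottom] in pixels, round what is visible of it).
- ctrl.mark_of(picture, label): "at" ([row, column] in pixels: a listed point, or the origin of a listed thing).
The state is a dict: "clock": time; "joint_pos": joint angles; "qvel": joint speeds; "tau": joint torques, N m; "tool_pos": TCP position; "orientation": TCP orientation; "force": force on the tool from outside, world axes, zero at the start; "moment": the same for the moment, N m; "opening": finger opening in m.
Only numpy, scipy, OpenCV 4.12 (cv2) and the standard library are available. Lean on these libraries where they do the work, as an engineer would, in place of code of your own. Each camera call takes 0.05 s, during which the arm holds its last target.

## Working session

There is one attempt and no reset: what is moved stays moved. The work goes in short steps, Python scripts to look and compute and a tool call to move; the robot and the scene stay as the last step left them, time stands still between calls to the robot, and variables do not carry over. Pictures are saved under pics/ and viewed, and the job is handed in when it is done.

Besides the shell and the picture viewer there is one more tool, called as a command line: name --argument value ..., lists and objects as JSON in quotes. carry_out: Moves the arm, as the interface text tells. Its arguments: {"type":"object","properties":{"moves":{"type":"string"}},"required":["moves"]}

```bash
mkdir -p pics; ls; python3 - <<'E'
from plant import ctrl
import cv2
print(ctrl.get_obs())
for n in("scene","top"):
    s=ctrl.snapshot(n); cv2.imwrite(f"pics/{n}0.png",s["image"][:,:,::-1])
    print(n,s["K"],s["R"],s["t"])
E
```

```text
pics
{'clock': 0.0, 'joint_pos': array([ 9.30528909e+01,  2.05926915e+01,  6.34279078e-01, -1.98348144e-02,
       -7.01335667e+01, -1.65060434e+01]), 'qvel': array([ 0.05171857, -0.06922615, -0.01897737,  0.01488115, -0.10395642,
        0.02850733]), 'tau': array([ 1.87737322e-03, -5.82724893e+01,  2.93054867e+01,  6.99725121e+00,
        6.98770760e-03, -1.58933394e-04]), 'tool_pos': array([0.15700452, 0.65630208, 0.40371298]), 'orientation': array([ 1.79906513e+02, -8.25783622e-03, -1.34599012e+01]), 'force': array([ 0.58754802, -0.06089702,  0.33333068]), 'moment': array([ 0.01550647, -0.01166443, -0.01968408]), 'opening': 0.08765381492025173}
scene [[517.379664     0.         307.42507933]
 [  0.         517.379664   239.63326305]
 [  0.           0.           1.        ]] [[-0.22228733  0.97497717  0.002803  ]
 [ 0.83653259  0.19219816 -0.51310145]
 [-0.50080093 -0.11171115 -0.85832339]] [ 0.14683783 -0.43765984  1.85427999]
top [[550.21119417   0.         312.29044059]
 [  0.         550.21119417 248.22467607]
 [  0.           0.           1.        ]] [[-0.0050942  -0.99998221 -0.00310208]
 [-0.998159    0.00527235 -0.0604219 ]
 [ 0.06043718  0.00278857 -0.99816811]] [-0.02271189  0.58230644  1.52084076]
```

View pics/scene0.png

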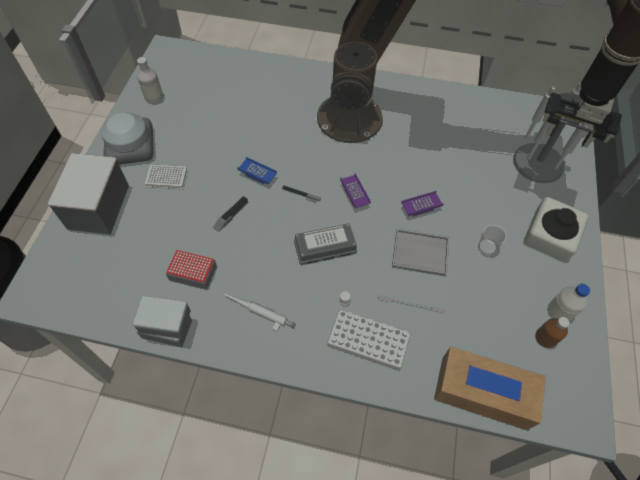

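View pics/top0.png

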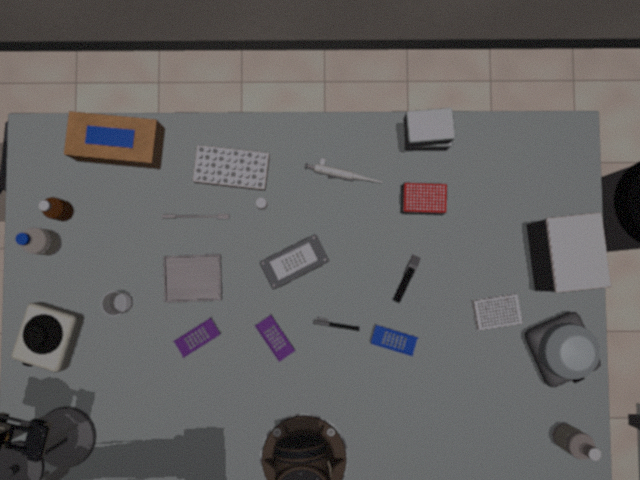

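```bash
cat > h.py <<'E'
from plant import ctrl
import cv2, numpy as np
from scipy.spatial.transform import Rotation as Ro
def ray(s,u,v,z):
    R,t,K=s["R"],s["t"],s["K"]
    d=R.T@np.linalg.solve(K,[u,v,1.]); c=-R.T@t
    return c+d*(z-c[2])/d[2]
def proj(s,X):
    p=s["K"]@(s["R"]@np.asarray(X,float)+s["t"]); return p[:2]/p[2]
def crop(s,fn,cx,cy,w,h,k):
    im=s["image"][max(0,int(cy-h/2)):int(cy+h/2),max(0,int(cx-w/2)):int(cx+w/2),::-1]
    cv2.imwrite("pics/"+fn,cv2.resize(im,None,fx=k,fy=k,interpolation=cv2.INTER_CUBIC))
E
python3 - <<'E'
from h import *
hz=dict(base=0,base_top=.046,insert=.028,end_l=.05,end_r=.05,wedge=0,wedge_tip=0,tray=0,tray_in=.005)
for n in("top","scene"):
    s=ctrl.snapshot(n)
    for l,z in hz.items():
        for m in ctrl.mark_of(s,l)[:3]:
            r,c=m["at"]; print(n,l,np.round((c,r),1),round(m["confidence"],2),ray(s,c,r,z).round(4))
    for l in("base","insert","wedge","tray"):
        for m in ctrl.trace(s,l)[:2]:
            rg=m["region"].astype(np.uint8); p=cv2.findNonZero(rg); print(n,l,m["confidence"],m["extent"],cv2.minAreaRect(p))
    if n=="top":
        crop(s,"t_base.png",295,262,100,80,8); crop(s,"t_wedge.png",406,278,60,70,8)
    else:
        crop(s,"s_base.png",325,242,90,70,8); crop(s,"s_wedge.png",232,212,60,60,8)
E
```

```text
top base [298.7 260.7] 0.72 [0.5481 0.0129 0.    ]
top base [194.9 278.6] 0.37 [0.4992 0.3058 0.    ]
top base_top [291.8 263.1] 0.69 [0.5399 0.0305 0.046 ]
top insert [388.3 339.6] 0.85 [ 0.3289 -0.2334  0.028 ]
top insert [274.9 336. ] 0.82 [0.3402 0.0783 0.028 ]
top insert [293.7 262. ] 0.7 [0.5436 0.026  0.028 ]
top end_l [217.6 324.9] 0.93 [0.373  0.2324 0.05  ]
top end_l [416.9 344.8] 0.76 [ 0.3169 -0.3076  0.05  ]
top end_l [275.2 270.7] 0.75 [0.5193 0.0758 0.05  ]
top end_r [217.6 324.9] 0.93 [0.373  0.2324 0.05  ]
top end_r [416.9 344.8] 0.76 [ 0.3169 -0.3076  0.05  ]
top end_r [275.2 270.7] 0.75 [0.5193 0.0758 0.05  ]
top wedge [407.6 276.6] 0.62 [ 0.5017 -0.2938  0.    ]
top wedge_tip [416.4 253.3] 0.75 [ 0.5673 -0.3197  0.    ]
top tray [410.5 279.4] 0.56 [ 0.4938 -0.3019  0.    ]
top tray_in [195.3 278.3] 0.64 [0.5    0.3036 0.005 ]
top tray_in [347.5 176. ] 0.31 [ 0.788  -0.1268  0.005 ]
top base 0.93 [262.2, 233.9, 329.2, 290.3] ((294.300048828125, 261.6000061035156), (31.752164840698242, 63.504329681396484), 63.43495178222656)
top insert 0.93 [269.5, 244.6, 318.7, 281
[... 1870 characters left out ...]
, 183.7] ((256.4000549316406, 170.7000274658203), (37.11872863769531, 18.782970428466797), 26.56505012512207)
scene insert 0.65 [338.0, 172.7, 371.6, 209.0] ((354.7756652832031, 190.3540802001953), (35.6634407043457, 17.5717830657959), 62.10273361206055)
scene wedge 0.81 [215.3, 195.6, 246.3, 228.5] ((230.31539916992188, 212.80702209472656), (10.588274002075195, 44.583858489990234), 46.273033142089844)
scene tray 0.62 [391.4, 228.5, 446.0, 276.0] ((421.0945739746094, 251.93243408203125), (56.06005096435547, 39.291358947753906), 9.462321281433105)
scene tray 0.61 [479.7, 223.7, 508.8, 254.2] ((490.61505126953125, 238.72569274902344), (24.270599365234375, 32.64301300048828), 41.18592834472656)
```

View pics/t_base.png

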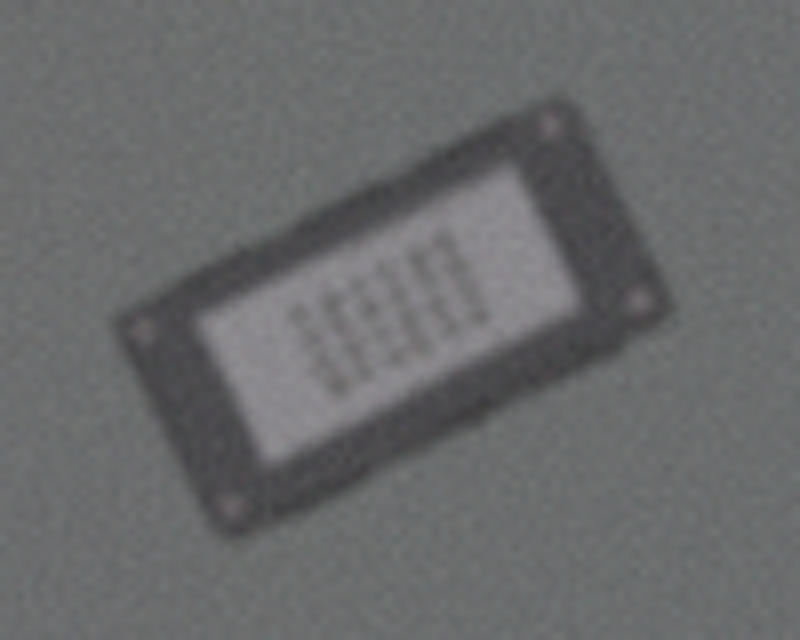

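View pics/t_wedge.png

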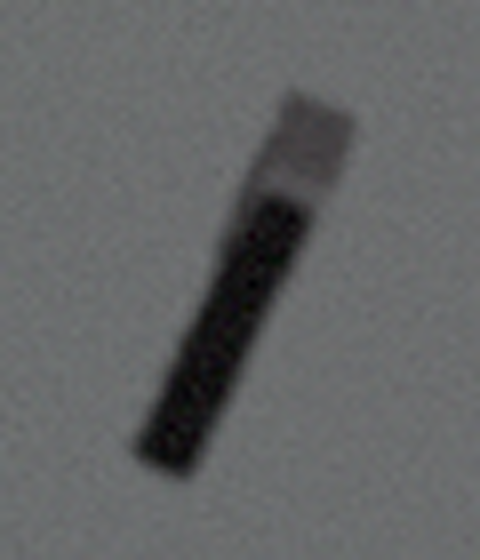

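View pics/s_base.png

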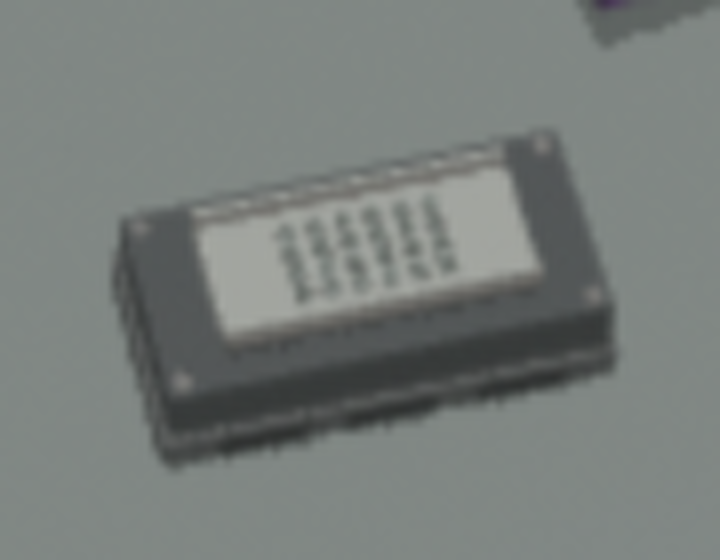

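View pics/s_wedge.png

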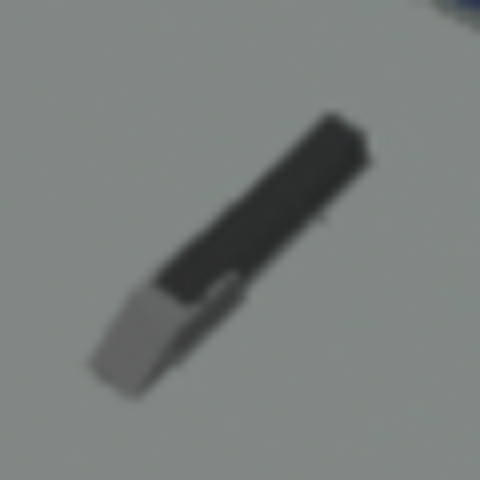

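```bash
cat > fit.py <<'E'
from h import *
from scipy.optimize import minimize
SS=8
def render(s,polys3d,box):
    x0,y0,x1,y1=box
    m=np.zeros(((y1-y0)*SS,(x1-x0)*SS),np.uint8)
    for P in polys3d:
        q=np.array([proj(s,p) for p in P])
        hull=cv2.convexHull(((q-[x0,y0]+.5)*SS-.5).astype(np.float32))
        cv2.fillConvexPoly(m,np.round(hull*16).astype(np.int32),255,shift=4)
    m=cv2.resize(m,(x1-x0,y1-y0),interpolation=cv2.INTER_AREA).astype(float)/255
    return cv2.GaussianBlur(m,(0,0),0.7)
def place(pts,p):
    x,y,a=p; c,s_=np.cos(a),np.sin(a); pts=np.array(pts,float)
    return np.c_[x+c*pts[:,0]-s_*pts[:,1], y+s_*pts[:,0]+c*pts[:,1], pts[:,2]]
def boxp(x0,x1,y0,y1,z0,z1): return [(x,y,z) for x in(x0,x1) for y in(y0,y1) for z in(z0,z1)]
def fit(shots,parts,p0,margin=6,chan=None,sgn=None):
    """image ~ a+b*mask, per-shot linear"""
    boxes=[]
    for s in shots:
        q=np.array([proj(s,X) for P in parts for X in place(P,p0)])
        boxes.append((*np.floor(q.min(0)-margin).astype(int),*np.ceil(q.max(0)+margin).astype(int)))
    def cost(p):
        e=0
        for s,b in zip(shots,boxes):
            I=s["image"][b[1]:b[3],b[0]:b[2]].astype(float).mean(2)
            m=render(s,[place(P,p) for P in parts],b)
            A=np.c_[np.ones(m.size),m.ravel()]; c,r,_,_=np.linalg.lstsq(A,I.ravel(),rcond=None)
            e+=((A@c-I.ravel())**2).mean()
        return e
    best=None
    sx=np.array([p0+d for d in np.array([[0,0,0],[.012,0,0],[0,.012,0],[0,0,.12]])])
    r=minimize(cost,p0,method="Nelder-Mead",options=dict(initial_simplex=sx,xatol=1e-4,fatol=1e-3,maxiter=300))
    r=minimize(cost,r.x,method="Nelder-Mead",options=dict(initial_simplex=r.x+(sx-p0)*.3,xatol=5e-5,fatol=1e-4,maxiter=300))
    return r.x,r.fun
HANDLE=[boxp(-.070,.034,-.010,.010,0,.022)]
COOLER=[boxp(-.040,.040,-.085,.085,.018,.046)]
def insert(up=0): return [boxp(-.027,.027,-.060,.060,.05+up,.054+up),boxp(-.027,.027,-.05,.05,.05+up,.060+up)]
E
python3 - <<'E'
from fit import *
t=ctrl.snapshot("top"); s=ctrl.snapshot("scene")
for n,parts,p0 in(("wedge",HANDLE,[.494,-.29,-.45]),("insert",[boxp(-.027,.027,-.060,.060,.05,.054)],[.541,.028,.46]),("insertR",insert(),[.541,.028,.46]),("cooler",COOLER,[.541,.028,.46])):
    for nm,sh in(("top",[t]),("scene",[s]),("both",[t,s])):
        x,f=fit(sh,parts,np.array(p0)); print(n,nm,x[:2].round(4),np.degrees(x[2]).round(2),round(f,2))
# bolts
def cv(l,x0,y0): return [((U+.5)/8-.5+x0,(V+.5)/8-.5+y0) for U,V in l]
B=[cv([(143,330),(231,505),(638,300),(552,123)],245,222),cv([(140,228),(182,382),(594,294),(541,145)],280,207)]
for q,c in zip(B,(t,s)):
    P=np.array([ray(c,u,v,.046) for u,v in q]); 
    d=(P[0]+P[1]-P[2]-P[3]); print("bolts",P.mean(0).round(4),np.degrees(np.arctan2(-d[0],d[1])).round(2))
E
```

```text
wedge top [ 0.4976 -0.2877] -25.42 73.34
wedge scene [ 0.4969 -0.2859] -24.58 100.05
wedge both [ 0.4972 -0.2871] -25.36 179.73
insert top [0.5463 0.0262] 26.4 198.35
insert scene [0.5385 0.0255] 26.5 546.5
insert both [0.5425 0.0264] 26.36 812.47
insertR top [0.546  0.0263] 26.5 198.82
insertR scene [0.5383 0.0254] 26.36 548.36
insertR both [0.5426 0.0264] 26.53 807.95
cooler top [0.5215 0.0437] 27.94 284.86
cooler scene [0.6001 0.0468] 23.01 496.98
cooler both [0.6001 0.0466] 22.89 787.21
bolts [0.5461 0.026  0.046 ] 26.52
bolts [0.5436 0.0275 0.046 ] -153.35
```

```bash
cat > mv.py <<'E'
import sys,numpy as np
# usage: mv.py x y z yaw(deg cmd pose)  then waypoints  x,y,z,yaw
a=[float(v) for v in sys.argv[1:5]]
c,s=np.cos(np.radians(a[3])),np.sin(np.radians(a[3]))
for w in sys.argv[5:]:
    q=[float(v) for v in w.split(",")]; d=np.array(q[:3])-a[:3]
    print(w,"->",np.round([c*d[0]+s*d[1], s*d[0]-c*d[1], -d[2], 0,0,-np.radians(q[3]-a[3])],4))
E
python3 mv.py .157 .656 .405 -13.46 .45,.45,.36,-15 .56,.15,.34,-18 .497,-.287,.30,-25.2
python3 - <<'E'
from fit import *
t=ctrl.snapshot("top"); s=ctrl.snapshot("scene")
T=[boxp(-.065,.065,-.08,.08,0,.016)]
for nm,sh in(("top",[t]),("scene",[s]),("both",[t,s])):
    x,f=fit(sh,T,np.array([.5,.308,0.])); print("tray",nm,x[:2].round(4),np.degrees(x[2]).round(2),round(f,2))
crop(t,"t_tray.png",193,278,90,70,8)
E
```

```text
.45,.45,.36,-15 -> [0.3329 0.1321 0.045  0.     0.     0.0269]
.56,.15,.34,-18 -> [0.5097 0.3983 0.065  0.     0.     0.0792]
.497,-.287,.30,-25.2 -> [0.5502 0.838  0.105  0.     0.     0.2049]
tray top [0.5135 0.3245] -0.27 40.71
tray scene [0.5015 0.3117] 2.25 75.66
tray both [0.5015 0.3118] 2.26 119.61
```

View pics/t_tray.png

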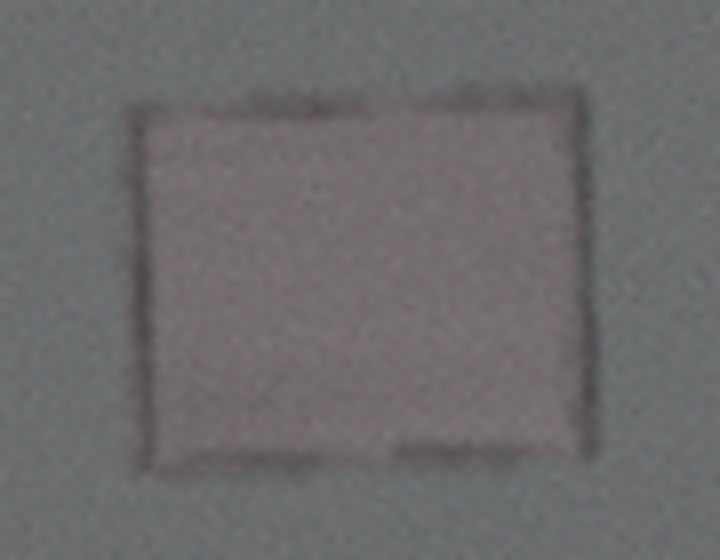

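carry_out --moves "0.06 0.12 0.05 0.02 0 0 0.01; 0.06 0.24 0.10 0.035 0 0 0.02; 0.06 0.333 0.132 0.045 0 0 0.027; 0.06 0.333 0.132 0.045 0 0 0.027; 0.06 0.333 0.132 0.045 0 0 0.027; 0.06 0.333 0.132 0.045 0 0 0.027; 0.06 0.333 0.132 0.045 0 0 0.027; 0.06 0.51 0.398 0.065 0 0 0.079; 0.06 0.51 0.398 0.065 0 0 0.079; 0.06 0.51 0.398 0.065 0 0 0.079; 0.06 0.51 0.398 0.065 0 0 0.079; 0.06 0.51 0.398 0.065 0 0 0.079; 0.06 0.51 0.398 0.065 0 0 0.079; 0.06 0.55 0.838 0.105 0 0 0.205; 0.06 0.55 0.838 0.105 0 0 0.205; 0.06 0.55 0.838 0.105 0 0 0.205; 0.06 0.55 0.838 0.105 0 0 0.205; 0.06 0.55 0.838 0.105 0 0 0.205; 0.06 0.55 0.838 0.105 0 0 0.205; 0.06 0.55 0.838 0.105 0 0 0.205"

```text
clock: 3.7
tool_pos: [0.5099, -0.1703, 0.3106]
orientation: [-180.0, -0.1, -25.2]
force: [1.4, -0.7, 0.5]
opening: 0.06
```

carry_out --moves "0.06 0 0 0 0 0 0; 0.06 0 0 0 0 0 0; 0.06 0 0 0 0 0 0"

```text
clock: 4.0
tool_pos: [0.5106, -0.168, 0.3105]
orientation: [-180.0, -0.0, -25.2]
force: [-0.5, -0.2, -0.1]
opening: 0.0603
```

```bash
python3 -c "
from plant import ctrl
o=ctrl.get_obs();print(o['tool_pos'],o['orientation'],o['joint_pos'])"
```

```text
[ 0.51061961 -0.1680301   0.31048049] [-1.79988640e+02 -1.96968097e-02 -2.51904627e+01] [ 2.68859616e+00  1.24318875e+01 -2.40850196e+01 -1.03446979e-03
 -5.34603702e+01  6.21215589e+01]
```

```bash
python3 mv.py .5106 -.168 .3105 -25.2 .497,-.287,.23,-25.2
```

```text
.497,-.287,.23,-25.2 -> [ 0.0384  0.1135  0.0805  0.      0.     -0.    ]
```

carry_out --moves "0.06 0.038 0.113 0.03 0 0 0; 0.06 0.038 0.113 0.08 0 0 0; 0.06 0.038 0.113 0.08 0 0 0; 0.06 0.038 0.113 0.08 0 0 0; 0.06 0.038 0.113 0.08 0 0 0; 0.06 0.038 0.113 0.08 0 0 0"

```text
clock: 4.6
tool_pos: [0.4978, -0.2857, 0.2313]
orientation: [-180.0, -0.1, -25.1]
force: [0.3, -0.7, 0.5]
opening: 0.0599
```

```bash
python3 - <<'E'
from h import *
o=ctrl.get_obs();print(o['tool_pos'],o['orientation'],o['joint_pos'])
t=ctrl.snapshot("top"); s=ctrl.snapshot("scene")
crop(t,"t1.png",406,278,90,70,8);crop(s,"s1.png",232,205,90,70,8)
E
```

```text
[ 0.49779508 -0.28568793  0.23125311] [-1.79986790e+02 -9.00232322e-02 -2.50830543e+01] [-1.03256105e+01  2.09011502e+01 -2.44211088e+01  1.44688751e-02
 -4.45873233e+01  7.52322701e+01]
```

View pics/t1.png

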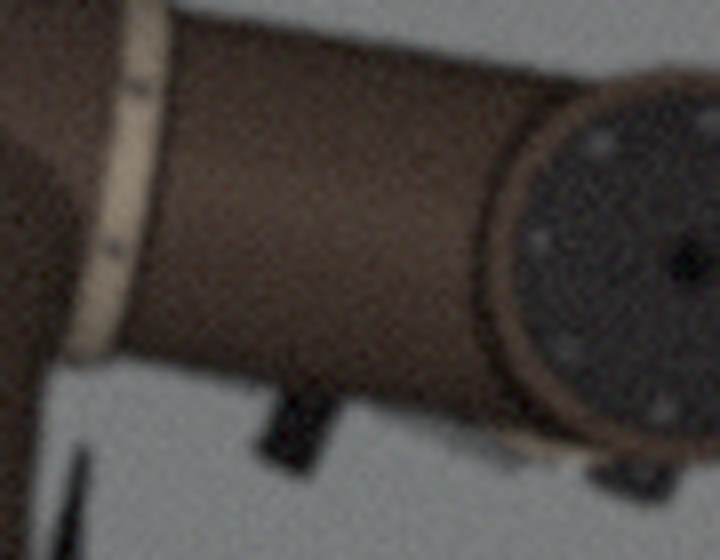

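View pics/s1.png

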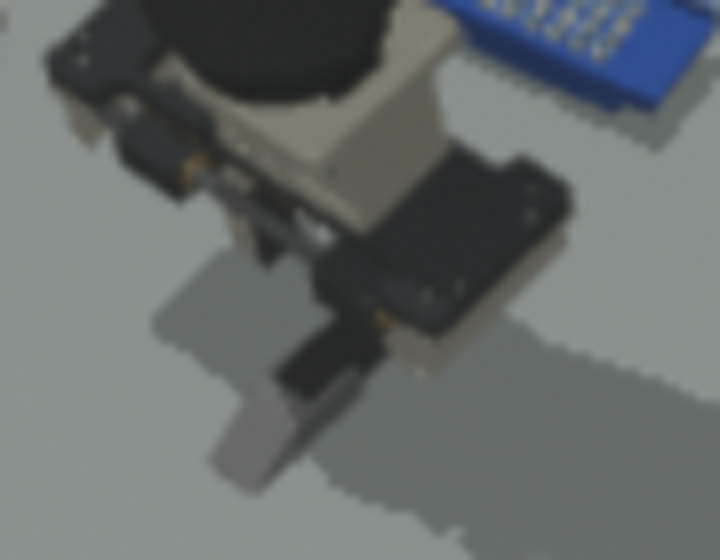

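carry_out --moves "0.06 0 0 0.025 0 0 0; 0.06 0 0 0.048 0 0 0; 0.06 0 0 0.048 0 0 0; 0.06 0 0 0.048 0 0 0; 0.0 0 0 0.048 0 0 0; 0.0 0 0 0.048 0 0 0; 0.0 0 0 0.048 0 0 0; 0.0 0 0 0.048 0 0 0; 0.0 0 0 0.048 0 0 0; 0.0 0 0 0.048 0 0 0"

```text
clock: 5.7
tool_pos: [0.4968, -0.2869, 0.1826]
orientation: [-180.0, -0.0, -25.2]
force: [-0.1, 1.2, 3.5]
opening: 0.024
```

```bash
python3 -c "
from plant import ctrl
o=ctrl.get_obs();print(o['tool_pos'],o['orientation'],o['force'],o['opening'])"
```

```text
[ 0.49678673 -0.28694887  0.18258034] [-1.79999005e+02 -1.99056126e-02 -2.51986777e+01] [-0.11663492  1.18000144  3.49305267] 0.023966575904057166
```

carry_out --moves "0.0 0 0 0 0 0 0; 0.0 0 0 0 0 0 0; 0.0 0 0 0 0 0 0; 0.0 0 0 0 0 0 0"

```text
clock: 6.1
tool_pos: [0.4968, -0.2869, 0.1825]
orientation: [180.0, -0.0, -25.2]
force: [-1.1, 0.5, 5.6]
opening: 0.0236
```

carry_out --moves "0.0 0 0 -0.01 0 0 0; 0.0 0 0 -0.01 0 0 0; 0.0 0 0 -0.01 0 0 0"

```text
clock: 6.4
tool_pos: [0.4967, -0.2868, 0.1925]
orientation: [-180.0, -0.0, -25.2]
force: [-0.2, -0.4, -1.5]
opening: 0.0243
```

```bash
python3 - <<'E'
from h import *
o=ctrl.get_obs();print(o['tool_pos'],o['orientation'],o['force'],o['moment'],o['opening'])
s=ctrl.snapshot("scene")
crop(s,"s2.png",225,215,80,60,10)
E
```

```text
[ 0.49673796 -0.28683155  0.19251976] [-1.79986525e+02 -2.54521347e-02 -2.52042424e+01] [-0.175721   -0.41100007 -1.45556828] [0.02563552 0.01702034 0.02705095] 0.024269239186680048
```

View pics/s2.png

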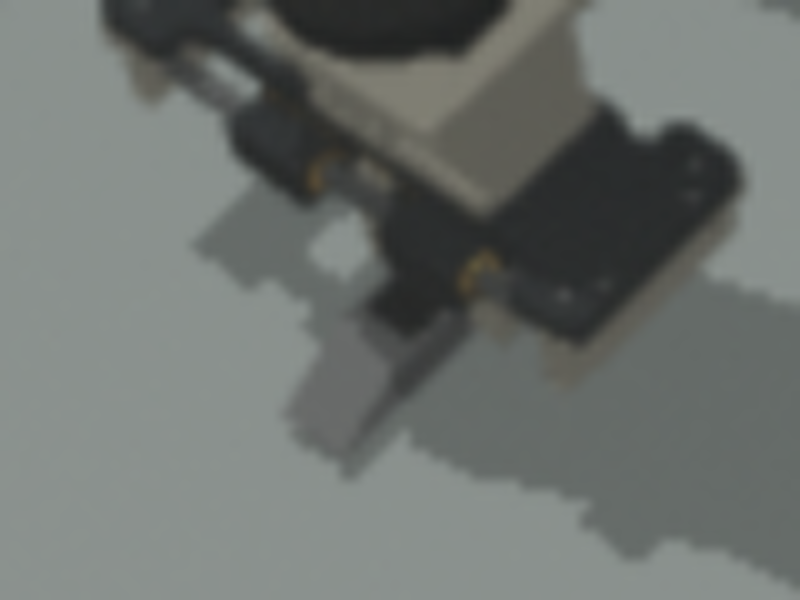

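```bash
python3 mv.py .4967 -.2868 .1925 -25.2 .49,-.2,.28,-30 .4806,.1555,.28,-63.45 .4806,.1555,.24,-63.45
```

```text
.49,-.2,.28,-30 -> [-0.043  -0.0757 -0.0875  0.      0.      0.0838]
.4806,.1555,.28,-63.45 -> [-0.2029 -0.3933 -0.0875  0.      0.      0.6676]
.4806,.1555,.24,-63.45 -> [-0.2029 -0.3933 -0.0475  0.      0.      0.6676]
```

carry_out --moves "0.0 0 0 -0.045 0 0 0; 0.0 -0.02 -0.036 -0.087 0 0 0.03; 0.0 -0.043 -0.076 -0.0875 0 0 0.084; 0.0 -0.07 -0.12 -0.0875 0 0 0.18; 0.0 -0.09 -0.165 -0.0875 0 0 0.27; 0.0 -0.11 -0.21 -0.0875 0 0 0.36; 0.0 -0.13 -0.25 -0.0875 0 0 0.45; 0.0 -0.15 -0.29 -0.0875 0 0 0.54; 0.0 -0.17 -0.33 -0.0875 0 0 0.61; 0.0 -0.19 -0.37 -0.0875 0 0 0.65; 0.0 -0.2029 -0.3933 -0.0875 0 0 0.6676; 0.0 -0.2029 -0.3933 -0.0475 0 0 0.6676; 0.0 -0.2029 -0.3933 -0.0475 0 0 0.6676; 0.0 -0.2029 -0.3933 -0.0475 0 0 0.6676; 0.0 -0.2029 -0.3933 -0.0475 0 0 0.6676"

```text
clock: 7.95
tool_pos: [0.481, 0.1551, 0.2409]
orientation: [-179.9, -0.0, -63.5]
force: [0.1, -0.2, -0.4]
opening: 0.024
```

```bash
python3 - <<'E'
from h import *
o=ctrl.get_obs();print(o['tool_pos'],o['orientation'],o['joint_pos'],o['force'],o['opening'])
s=ctrl.snapshot("scene");t=ctrl.snapshot("top")
for l,z in(("wedge_tip",.058),("wedge",.058)):
  for c in(s,t):
    for m in ctrl.mark_of(c,l)[:1]: print(l,m["confidence"],m["at"],ray(c,m["at"][1],m["at"][0],z))
crop(s,"s3.png",335,232,80,60,10);crop(t,"t3.png",280,262,80,60,10)
E
```

```text
[0.4810254  0.15514154 0.240888  ] [-1.79947709e+02 -8.31064609e-03 -6.34700092e+01] [ 4.01860532e+01  1.46592619e+01 -3.25223737e+01  3.00732407e-02
 -4.27695175e+01 -1.36781265e+01] [ 0.09234319 -0.23977244 -0.37462963] 0.023957019086499148
wedge_tip 0.69 [234.9, 347.5] [0.52133282 0.08990592 0.058     ]
wedge_tip 0.46 [270.2, 268.8] [0.52055187 0.09260119 0.058     ]
wedge 0.5 [229.1, 372.8] [0.48446892 0.1597887  0.058     ]
wedge 0.44 [281.0, 246.5] [0.49157343 0.1531393  0.058     ]
```

View pics/s3.png

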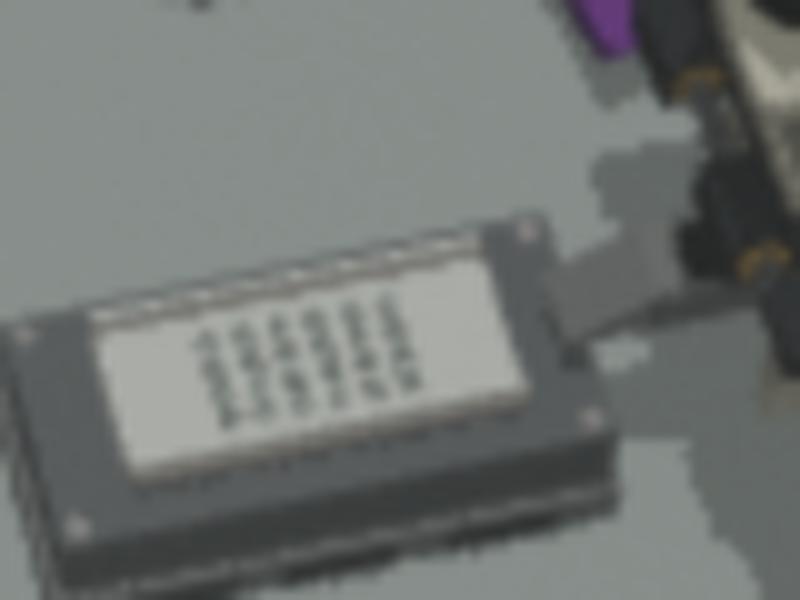

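View pics/t3.png

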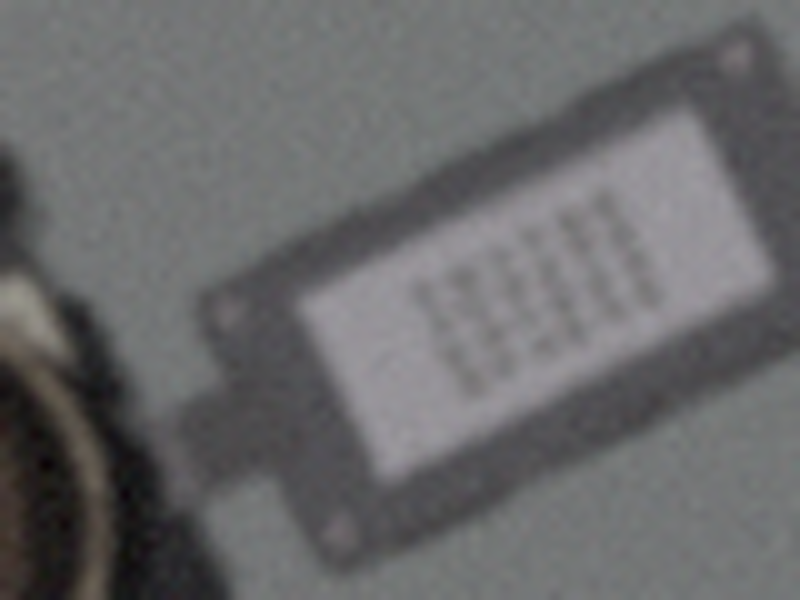

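carry_out --moves "0.0 0 0 0.006 0 0 0; 0.0 0 0 0.012 0 0 0; 0.0 0 0 0.012 0 0 0; 0.0 0 0 0.012 0 0 0"

```text
clock: 8.65
tool_pos: [0.4805, 0.1553, 0.2274]
orientation: [179.9, -0.0, -63.4]
force: [0.9, -0.6, -0.1]
opening: 0.0239
```

```bash
python3 - <<'E'
from h import *
o=ctrl.get_obs();print(o['tool_pos'],o['orientation'],o['force'],o['moment'])
E
```

```text
[0.48048987 0.15532683 0.22740093] [ 1.79943149e+02 -1.65577060e-02 -6.34436094e+01] [ 0.86439073 -0.64540878 -0.05770448] [ 0.01193546 -0.0376609   0.05839381]
```

carry_out --moves "0.0 0 0 0 0 0 0; 0.0 0 0 0 0 0 0"

```text
clock: 8.85
tool_pos: [0.4806, 0.1554, 0.2279]
orientation: [-180.0, -0.0, -63.4]
force: [-0.4, -0.4, -1.3]
opening: 0.024
```

```bash
python3 - <<'E'
from h import *
for _ in range(4):
    o=ctrl.get_obs();print(o['tool_pos'],o['orientation'],o['force'],o['moment']); t=ctrl.snapshot("scene")
crop(t,"s4.png",335,232,80,60,10)
E
```

```text
[0.48060386 0.1554402  0.22786051] [-1.79998298e+02 -9.26299770e-04 -6.34445050e+01] [-0.40931858 -0.37719705 -1.258017  ] [0.05042207 0.03451192 0.03830603]
[0.48062556 0.15544876 0.22790869] [-1.79988688e+02  2.42535237e-03 -6.34468760e+01] [ 0.55439761  0.36890898 -0.43981034] [ 0.08302122 -0.02413131  0.00259475]
[0.48058917 0.15544601 0.22791239] [-1.79989457e+02  2.63718336e-03 -6.34475268e+01] [ 0.02871056  0.16202159 -0.24883495] [ 0.0553896  -0.03355196 -0.01522231]
[0.48059989 0.15543501 0.22790423] [-1.79986984e+02  3.99016899e-03 -6.34477870e+01] [ 0.78096417  0.05628506 -0.93730688] [ 0.03297612 -0.02622407 -0.01110074]
```

View pics/s4.png

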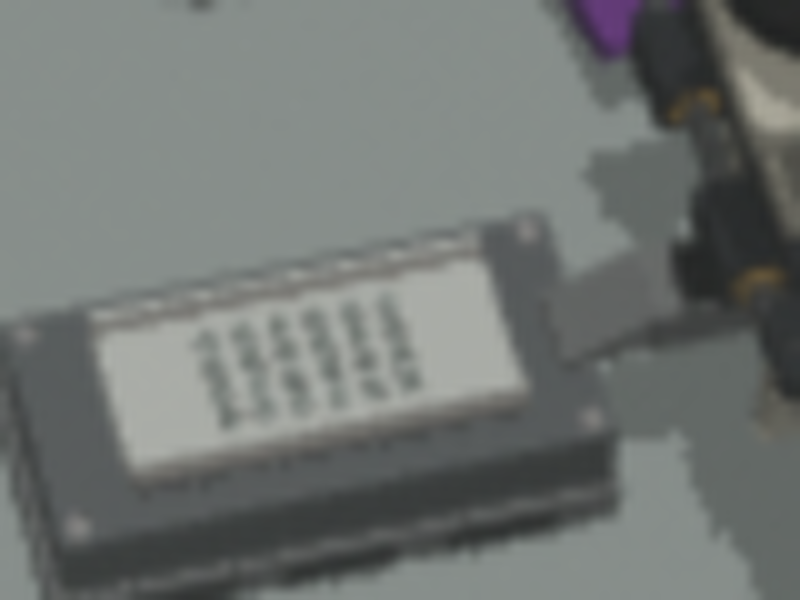

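carry_out --moves "0.0 0 0 0.001 0 0 0; 0.0 0 0 0.001 0 0 0; 0.0 0 0 0.001 0 0 0"

```text
clock: 9.35
tool_pos: [0.4806, 0.1554, 0.2268]
orientation: [-180.0, -0.0, -63.4]
force: [-0.5, 0.4, 0.2]
opening: 0.0236
```

```bash
python3 - <<'E'
from h import *
F=[]
for _ in range(4):
    o=ctrl.get_obs();F.append(np.r_[o['tool_pos'],o['force'],o['moment']]); ctrl.snapshot("scene")
print(np.mean(F,0).round(4))
E
```

```text
[ 0.4806  0.1554  0.2268  0.0011  0.4209 -0.0224  0.0973 -0.0477  0.0247]
```

carry_out --moves "0.0 0 0 0.0007 0 0 0; 0.0 0 0 0.0007 0 0 0"

```text
clock: 9.75
tool_pos: [0.4806, 0.1554, 0.2261]
orientation: [180.0, -0.0, -63.4]
force: [0.2, -0.8, -1.0]
opening: 0.0241
```

```bash
python3 - <<'E'
from h import *
F=[]
for _ in range(4):
    o=ctrl.get_obs();F.append(np.r_[o['tool_pos'],o['force'],o['moment']]); t=ctrl.snapshot("scene")
print(np.mean(F,0).round(4))
E
```

```text
[ 0.4806  0.1554  0.2261 -0.1774  0.164  -0.0915  0.1142 -0.0319 -0.0142]
```

carry_out --moves "0.0 0.003 0 0 0 0 0; 0.0 0.006 0 0 0 0 0; 0.0 0.009 0 0 0 0 0; 0.0 0.012 0 0 0 0 0; 0.0 0.014 0 0 0 0 0; 0.0 0.014 0 0 0 0 0"

```text
clock: 10.55
tool_pos: [0.487, 0.1425, 0.2261]
orientation: [-180.0, -0.0, -63.5]
force: [0.4, 0.3, 0.1]
opening: 0.0239
```

```bash
cat > st.py <<'E'
from h import *
import sys
F=[];n=int(sys.argv[1]) if len(sys.argv)>1 else 2
for i in range(n):
    o=ctrl.get_obs();F.append(np.r_[o['tool_pos'],o['force'],o['moment']]); s=ctrl.snapshot("scene")
m=np.mean(F,0); print(m.round(4), "yaw",o['orientation'][2],"clk",o['clock'],"open",o['opening'])
C=np.array([.545,.0267]); Y=np.array([-np.sin(np.radians(26.55)),np.cos(np.radians(26.55))]); X=np.array([Y[1],-Y[0]])
print("along y",((m[:2]-C)@Y).round(4),"lat x",((m[:2]-C)@X).round(4),"F along y",(m[3:5]@Y).round(2),"Fz",m[5].round(2))
if len(sys.argv)>2: crop(s,sys.argv[2],330,240,80,60,10)
E
python3 st.py 3 s5.png
```

```text
[ 0.4869  0.1426  0.2261  0.1298  0.2529  0.2129 -0.1052 -0.0986  0.0134] yaw -63.45751659377958 clk 10.65 open 0.023883119339015404
along y 0.1297 lat x -0.0001 F along y 0.17 Fz 0.21
```

View pics/s5.png

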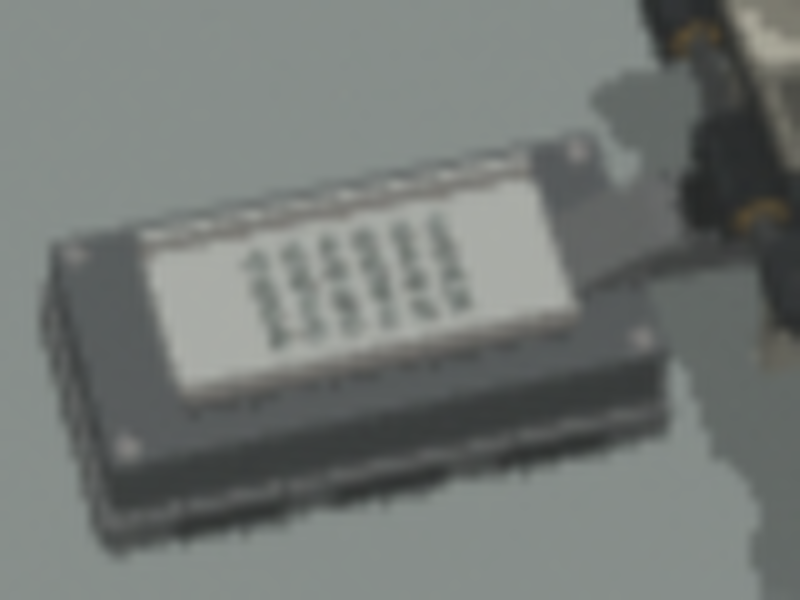

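carry_out --moves "0.0 0.001 0 0 0 0 0; 0.0 0.002 0 0 0 0 0; 0.0 0.003 0 0 0 0 0; 0.0 0.004 0 0 0 0 0; 0.0 0.004 0 0 0 0 0"

```text
clock: 11.2
tool_pos: [0.4888, 0.1398, 0.2265]
orientation: [-179.9, 0.0, -63.4]
force: [-3.5, 4.3, 4.9]
opening: 0.0239
```

```bash
python3 st.py 2
```

```text
[ 0.4888  0.1399  0.2265 -2.9592  4.7974  4.4087  1.7059  1.0924 -0.0529] yaw -63.44348669560478 clk 11.25 open 0.023611368416711093
along y 0.1264 lat x 0.0003 F along y 5.61 Fz 4.41
```

carry_out --moves "0.0 0.001 0 0 0 0 0; 0.0 0.002 0 0 0 0 0; 0.0 0.003 0 0 0 0 0; 0.0 0.003 0 0 0 0 0"

```text
clock: 11.7
tool_pos: [0.4902, 0.138, 0.2269]
orientation: [-179.8, 0.1, -63.4]
force: [-6.4, 9.8, 7.6]
opening: 0.0239
```

```bash
python3 st.py 2
```

```text
[ 0.4902  0.138   0.2269 -6.4042  9.9652  7.7397  3.7046  2.4217 -0.0499] yaw -63.430865904207046 clk 11.75 open 0.024270722831552183
along y 0.1241 lat x 0.0007 F along y 11.78 Fz 7.74
```

carry_out --moves "0.0 0.001 0 -0.0005 0 0 0; 0.0 0.002 0 -0.0005 0 0 0; 0.0 0.003 0 -0.0005 0 0 0; 0.0 0.003 0 -0.0005 0 0 0"

```text
clock: 12.2
tool_pos: [0.4917, 0.1357, 0.2276]
orientation: [-179.8, 0.1, -63.4]
force: [-7.6, 12.4, 8.5]
opening: 0.024
```

```bash
python3 st.py 2 s6.png
```

```text
[ 0.4917  0.1357  0.2276 -7.3245 12.3034  8.4335  4.5304  2.6349 -0.0578] yaw -63.42605459396425 clk 12.25 open 0.023939548889579998
along y 0.1214 lat x 0.001 F along y 14.28 Fz 8.43
```

View pics/s6.png

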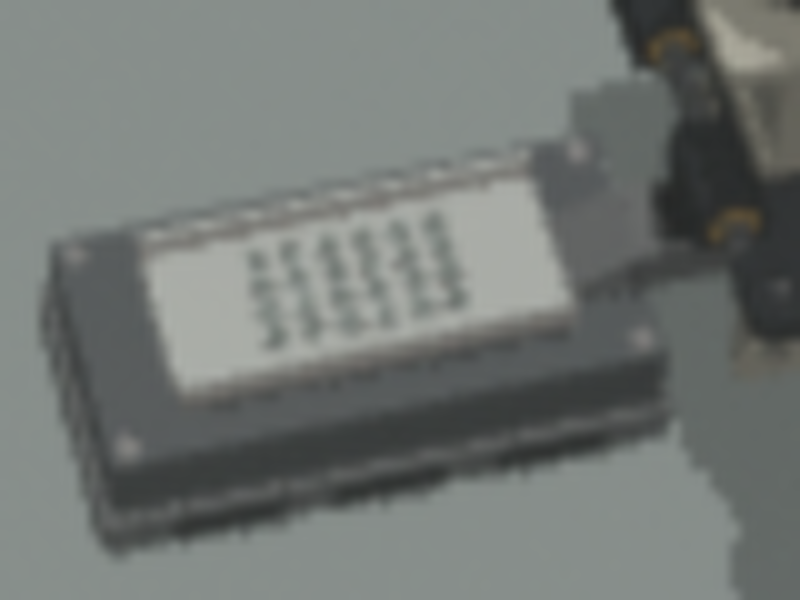

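carry_out --moves "0.0 0.001 0 -0.0003 0 0 0; 0.0 0.002 0 -0.0005 0 0 0; 0.0 0.002 0 -0.0005 0 0 0"

```text
clock: 12.6
tool_pos: [0.4926, 0.1341, 0.2281]
orientation: [-179.8, 0.1, -63.4]
force: [-7.7, 13.5, 6.9]
opening: 0.0239
```

```bash
python3 st.py 2
```

```text
[ 4.92600e-01  1.34100e-01  2.28100e-01 -7.71540e+00  1.33168e+01
  7.03590e+00  4.93550e+00  2.56180e+00 -1.00000e-04] yaw -63.421315446907315 clk 12.65 open 0.02389493615658514
along y 0.1195 lat x 0.0012 F along y 15.36 Fz 7.04
```

carry_out --moves "0.0 0.001 0 0 0 0 0; 0.0 0.002 0 0 0 0 0; 0.0 0.002 0 0 0 0 0"

```text
clock: 13.0
tool_pos: [0.4935, 0.1309, 0.2275]
orientation: [-179.9, 0.0, -63.4]
force: [-0.5, 3.5, 3.3]
opening: 0.0237
```

```bash
python3 st.py 2 s7.png
```

```text
[ 0.4935  0.1309  0.2275 -1.0125  3.9823  2.728   1.4131  0.1308  0.0525] yaw -63.42526481801061 clk 13.05 open 0.024048377987031907
along y 0.1162 lat x 0.0005 F along y 4.01 Fz 2.73
```

View pics/s7.png

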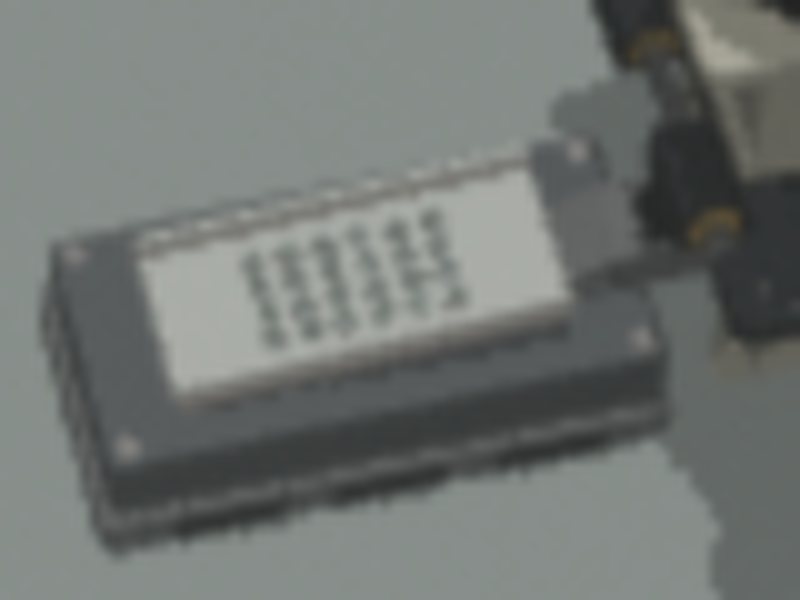

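carry_out --moves "0.0 -0.01 0 0 0 0 0; 0.0 -0.025 0 -0.001 0 0 0; 0.0 -0.035 0 -0.01 0 0 0; 0.0 -0.035 0 -0.04 0 0 0; 0.0 -0.03 0 -0.07 0 0 0; 0.0 -0.02 0 -0.07 0 0 0.15; 0.0 -0.005 0 -0.07 0 0 0.3; 0.0 0.01 0 -0.07 0 0 0.45; 0.0 0.025 0 -0.07 0 0 0.6; 0.0 0.04 0 -0.07 0 0 0.75; 0.0 0.055 0 -0.07 0 0 0.9; 0.0 0.07 0 -0.07 0 0 1.05; 0.0 0.085 0 -0.07 0 0 1.2; 0.0 0.10 0 -0.07 0 0 1.35; 0.0 0.118 0 -0.07 0 0 1.5; 0.0 0.118 0 -0.07 0 0 1.5"

```text
clock: 14.7
tool_pos: [0.5459, 0.0237, 0.2971]
orientation: [-180.0, -0.1, -149.7]
force: [0.0, -0.3, -1.1]
opening: 0.0241
```

```bash
python3 st.py 2; python3 - <<'E'
from h import *
o=ctrl.get_obs(); print(o['tool_pos'],o['orientation'],o['joint_pos'])
s=ctrl.snapshot("scene"); crop(s,"s8.png",330,230,120,90,6)
E
```

```text
[ 0.5458  0.024   0.2971 -0.0711 -0.3159 -0.3684  0.1203 -0.0899  0.0026] yaw -149.39343364786978 clk 14.75 open 0.02350234305252805
along y -0.0027 lat x -0.0005 F along y -0.25 Fz -0.37
[0.5454644  0.02473463 0.29711717] [ 1.79991246e+02 -4.66188395e-02 -1.49277489e+02] [ 2.31601312e+01  1.40473473e+01 -2.39404466e+01 -3.22452431e-03
 -5.20595716e+01 -8.24356405e+01]
```

View pics/s8.png

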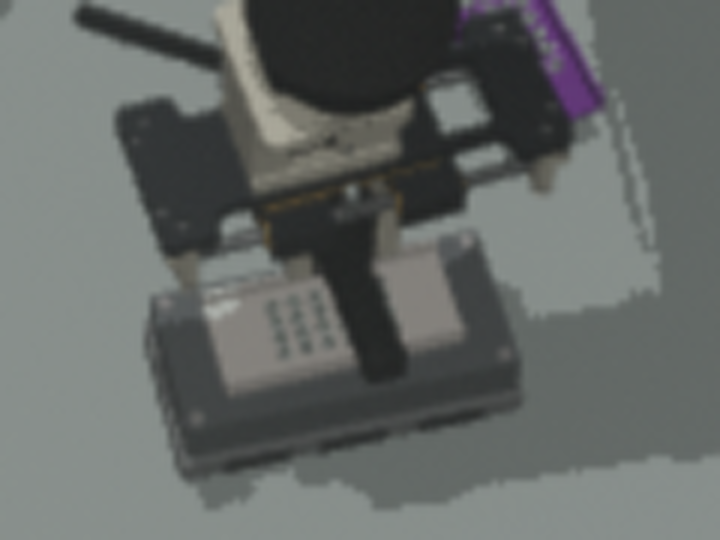

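```bash
python3 mv.py .5457 .0243 .2971 -149.4 .6120,-.1075,.2971,-243.45  .6120,-.1075,.235,-243.45
```

```text
.6120,-.1075,.2971,-243.45 -> [ 0.01   -0.1472 -0.      0.      0.      1.6415]
.6120,-.1075,.235,-243.45 -> [ 0.01   -0.1472  0.0621  0.      0.      1.6415]
```

carry_out --moves "0.0 0.001 -0.014 0 0 0 0.15; 0.0 0.002 -0.028 0 0 0 0.3; 0.0 0.003 -0.042 0 0 0 0.45; 0.0 0.004 -0.056 0 0 0 0.6; 0.0 0.005 -0.07 0 0 0 0.75; 0.0 0.006 -0.084 0 0 0 0.9; 0.0 0.007 -0.098 0 0 0 1.05; 0.0 0.008 -0.112 0 0 0 1.2; 0.0 0.009 -0.126 0 0 0 1.35; 0.0 0.01 -0.14 0 0 0 1.5; 0.0 0.01 -0.147 0 0 0 1.6415; 0.0 0.01 -0.147 0.03 0 0 1.6415; 0.0 0.01 -0.147 0.06 0 0 1.6415; 0.0 0.01 -0.147 0.06 0 0 1.6415; 0.0 0.01 -0.147 0.06 0 0 1.6415; 0.0 0.01 -0.147 0.06 0 0 1.6415"

```text
clock: 16.45
tool_pos: [0.6128, -0.1064, 0.2388]
orientation: [179.9, 0.1, 116.7]
force: [-0.3, -0.1, -0.4]
opening: 0.024
```

```bash
python3 st.py 3; python3 - <<'E'
from h import *
o=ctrl.get_obs(); print(o['tool_pos'],o['orientation'],o['joint_pos'])
s=ctrl.snapshot("scene"); crop(s,"s9.png",315,245,80,60,10)
t=ctrl.snapshot("top"); crop(t,"t9.png",305,255,80,60,10)
E
```

```text
[ 0.6128 -0.1064  0.2389  0.1785 -0.1159 -0.0868 -0.0084 -0.1681 -0.0041] yaw 116.61314454902924 clk 16.55 open 0.02417771768631582
along y -0.1494 lat x 0.0011 F along y -0.18 Fz -0.09
[ 0.61254326 -0.10663731  0.23867151] [1.79872559e+02 5.34847265e-02 1.16591103e+02] [ 8.09557796e+00  2.40996294e+01 -1.77635290e+01  1.38520478e-02
 -4.79990171e+01 -1.61513672e+02]
```

View pics/s9.png

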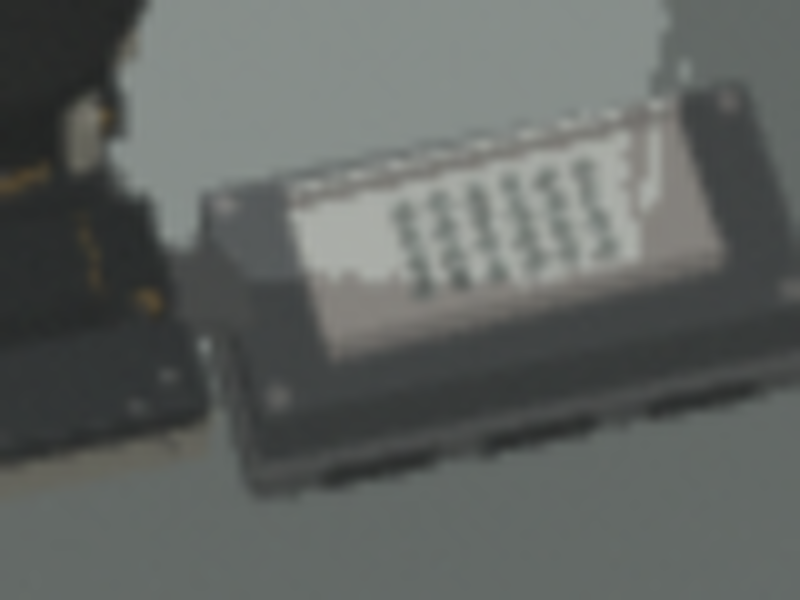

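View pics/t9.png

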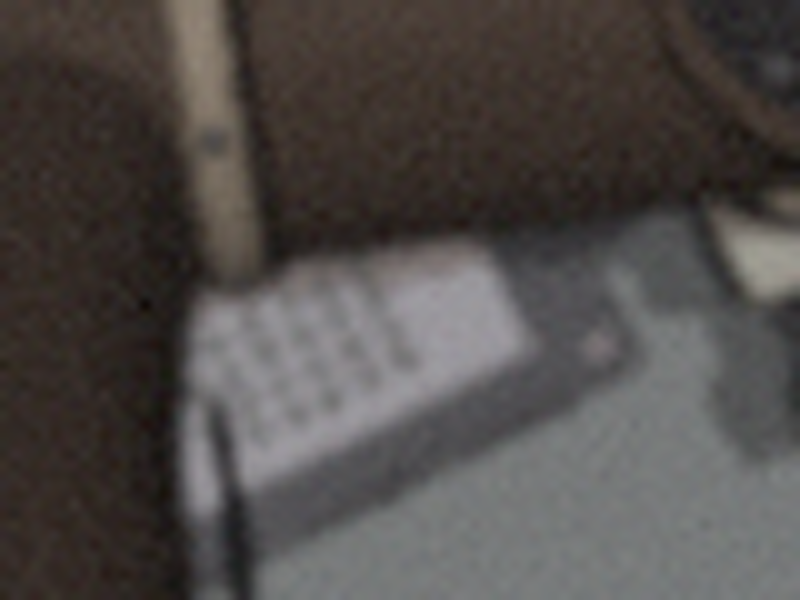

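carry_out --moves "0.0 0.003 0 0.005 0 0 0; 0.0 0.005 0 0.01 0 0 0; 0.0 0.005 0 0.0115 0 0 0; 0.0 0.005 0 0.0115 0 0 0; 0.0 0.005 0 0.0115 0 0 0"

```text
clock: 17.2
tool_pos: [0.6099, -0.1023, 0.2255]
orientation: [-180.0, -0.0, 116.6]
force: [-0.1, -0.8, -0.1]
opening: 0.0242
```

```bash
python3 st.py 3
```

```text
[ 0.6099 -0.1024  0.2256 -0.2876 -0.2915 -0.0766  0.04   -0.013  -0.0181] yaw 116.55829332009168 clk 17.3 open 0.024075850901243038
along y -0.1445 lat x 0.0003 F along y -0.13 Fz -0.08
```

carry_out --moves "0.0 0 0 0.001 0 0 0; 0.0 0 0 0.001 0 0 0; 0.0 0 0 0.001 0 0 0"

```text
clock: 17.65
tool_pos: [0.6099, -0.1024, 0.2247]
orientation: [180.0, 0.0, 116.6]
force: [1.4, -0.2, -0.1]
opening: 0.0241
```

```bash
python3 st.py 3 s10.png
```

```text
[ 0.6099 -0.1024  0.2247  0.4531 -0.4643  0.7971 -0.1689 -0.1999  0.0084] yaw 116.55635574501451 clk 17.75 open 0.02419298613350923
along y -0.1445 lat x 0.0004 F along y -0.62 Fz 0.8
```

View pics/s10.png

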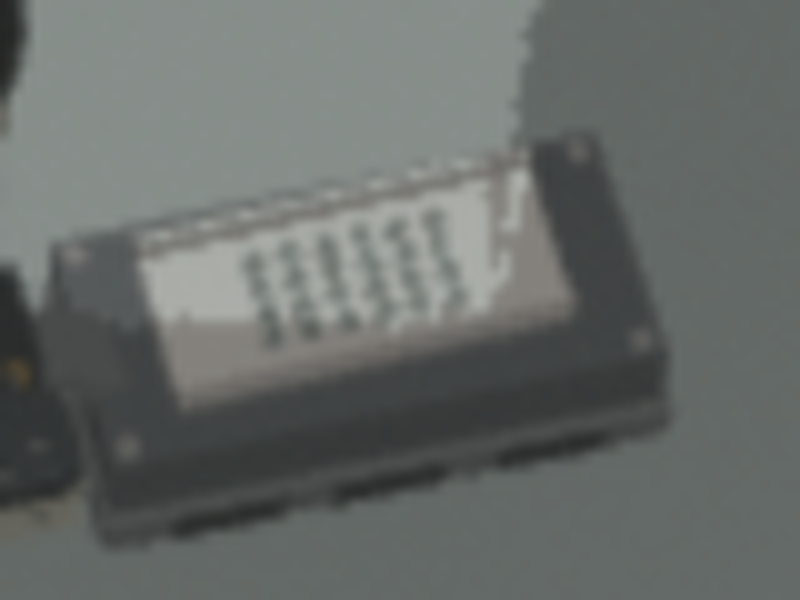

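carry_out --moves "0.0 0 0 -0.004 0 0 0; 0.0 0.005 0 -0.004 0 -0.03 0; 0.0 0.011 0 -0.004 0 -0.06 0; 0.0 0.011 0 -0.004 0 -0.06 0; 0.0 0.011 0 -0.004 0 -0.06 0"

```text
clock: 18.3
tool_pos: [0.6049, -0.0923, 0.2288]
orientation: [-180.0, 3.4, 116.6]
force: [-0.0, -0.3, -0.5]
opening: 0.0238
```

```bash
sed -i 's/print(m.round(4), "yaw",o.*/print(m.round(4),"ori",o["orientation"].round(2),"clk",o["clock"],"open",o["opening"].round(4))/; s/^print("along y".*/Rt=Ro.from_euler("xyz",o["orientation"],degrees=True); g=m[:3]+Rt.apply([0,0,.1825])\nprint("wedge origin",g.round(4),"along",((g[:2]-C)@Y).round(4),"lat",((g[:2]-C)@X).round(4),"F y",(m[3:5]@Y).round(2),"Fz",m[5].round(2))/' st.py; python3 st.py 3 s11.png
```

```text
Traceback (most recent call last):
  File "st.py", line 6, in <module>
    m=np.mean(F,0); print(m.round(4),"ori",o["orientation"].round(2),"clk",o["clock"],"open",o["opening"].round(4))
                                                                                             ^^^^^^^^^^^^^^^^^^
AttributeError: 'float' object has no attribute 'round'
```

```bash
sed -i 's/,"open",o\["opening"\].round(4))/,"open",round(o["opening"],4))/' st.py; python3 st.py 3 s11.png
```

```text
[ 0.6051 -0.0927  0.2287  0.1055  0.1277 -0.377   0.2561 -0.0106 -0.0149] ori [179.99   3.42 116.53] clk 18.55 open 0.0238
wedge origin [ 0.61   -0.1025  0.0465] along -0.1446 lat 0.0004 F y 0.07 Fz -0.38
```

View pics/s11.png

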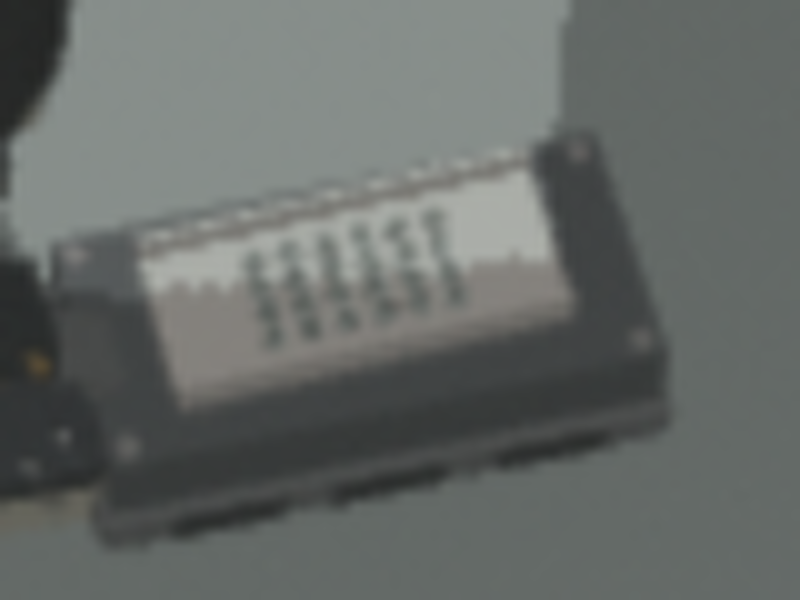

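carry_out --moves "0.0 0 0 0.0006 0 0 0; 0.0 0.004 0 0.0004 0 0 0; 0.0 0.008 0 0.0001 0 0 0; 0.0 0.011 0 -0.0001 0 0 0; 0.0 0.011 0 -0.0001 0 0 0"

```text
clock: 19.1
tool_pos: [0.5998, -0.0822, 0.2281]
orientation: [-180.0, 3.4, 116.6]
force: [0.3, 0.3, 0.0]
opening: 0.0238
```

```bash
python3 st.py 2
```

```text
[ 0.5998 -0.0822  0.2281  0.0184  0.2843  0.6094  0.3156  0.028  -0.0177] ori [-180.      3.43  116.59] clk 19.15 open 0.0237
wedge origin [ 0.6047 -0.092   0.0459] along -0.1329 lat 0.0003 F y 0.25 Fz 0.61
```

carry_out --moves "0.0 0.001 0 -0.0001 0 0 0; 0.0 0.002 0 -0.0001 0 0 0; 0.0 0.003 0 -0.0002 0 0 0; 0.0 0.004 0 -0.0002 0 0 0; 0.0 0.005 0 -0.0003 0 0 0; 0.0 0.005 0 -0.0003 0 0 0"

```text
clock: 19.8
tool_pos: [0.5982, -0.0784, 0.2286]
orientation: [180.0, 3.5, 116.6]
force: [1.2, -4.0, 3.3]
opening: 0.0241
```

```bash
python3 st.py 2 s12.png
```

```text
[ 0.5982 -0.0784  0.2286  1.5148 -4.606   3.6217 -1.6208 -0.8064  0.0166] ori [179.95   3.48 116.56] clk 19.85 open 0.0236
wedge origin [ 0.6033 -0.0883  0.0464] along -0.1289 lat 0.0007 F y -4.8 Fz 3.62
```

View pics/s12.png

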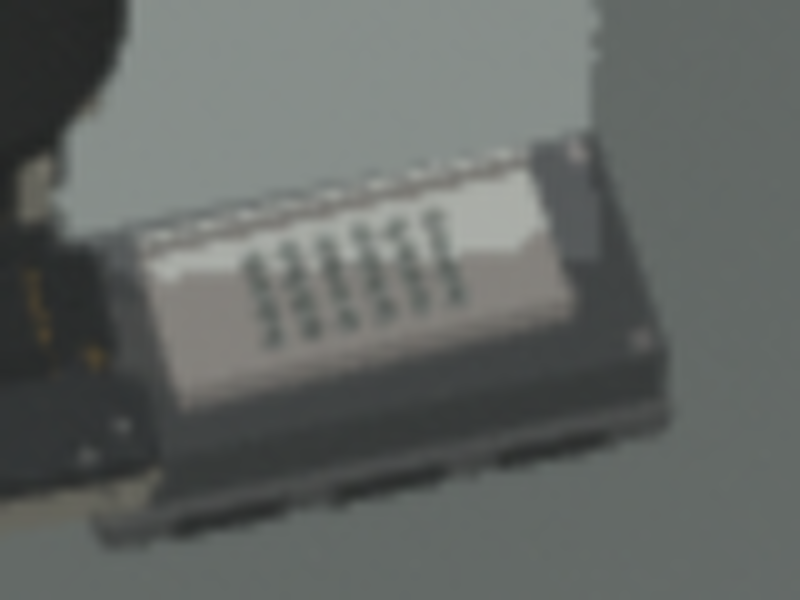

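carry_out --moves "0.0 0.001 0 -0.0001 0 0 0; 0.0 0.002 0 -0.0002 0 0 0; 0.0 0.003 0 -0.0003 0 0 0; 0.0 0.004 0 -0.0004 0 0 0; 0.0 0.004 0 -0.0004 0 0 0"

```text
clock: 20.4
tool_pos: [0.597, -0.0756, 0.229]
orientation: [179.9, 3.6, 116.6]
force: [6.7, -10.8, 2.3]
opening: 0.0238
```

```bash
python3 st.py 2
```

```text
[ 0.5969 -0.0755  0.2289  4.9965 -8.0398  1.7095 -2.9878 -1.6971 -0.019 ] ori [179.92   3.53 116.55] clk 20.45 open 0.024
wedge origin [ 0.6021 -0.0854  0.0468] along -0.1258 lat 0.001 F y -9.43 Fz 1.71
```

carry_out --moves "0.0 0.001 0 -0.0001 0 0 0; 0.0 0.002 0 -0.0002 0 0 0; 0.0 0.003 0 -0.0003 0 0 0; 0.0 0.003 0 -0.0003 0 0 0"

```text
clock: 20.9
tool_pos: [0.5951, -0.0723, 0.2287]
orientation: [179.9, 3.5, 116.6]
force: [3.0, -5.4, 2.5]
opening: 0.0243
```

```bash
python3 st.py 2 s13.png
```

```text
[ 0.5951 -0.0723  0.2287  2.7437 -5.8062  2.9228 -1.8813 -1.1253  0.023 ] ori [179.94   3.49 116.56] clk 20.95 open 0.0241
wedge origin [ 0.6002 -0.0821  0.0466] along -0.122 lat 0.0008 F y -6.42 Fz 2.92
```

View pics/s13.png

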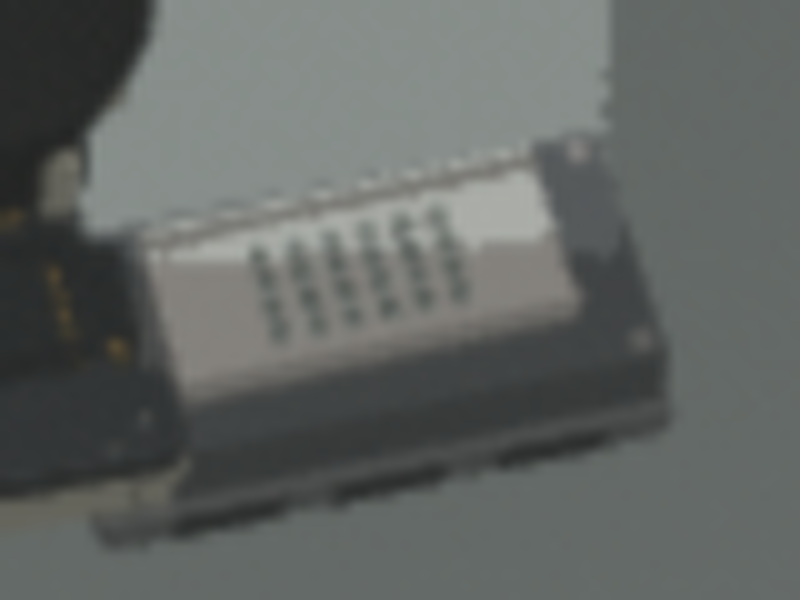

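carry_out --moves "0.0 0.001 0 -0.0001 0 0 0; 0.0 0.002 0 -0.0001 0 0 0; 0.0 0.003 0 -0.0002 0 0 0; 0.0 0.004 0 -0.0002 0 0 0; 0.0 0.005 0 -0.0003 0 0 0; 0.0 0.005 0 -0.0003 0 0 0"

```text
clock: 21.6
tool_pos: [0.5928, -0.0678, 0.2288]
orientation: [180.0, 3.5, 116.6]
force: [3.1, -7.5, 3.2]
opening: 0.0237
```

```bash
python3 st.py 2 s14.png
```

```text
[ 5.9280e-01 -6.7700e-02  2.2880e-01  3.4984e+00 -7.3528e+00  3.1123e+00
 -2.4183e+00 -1.2242e+00 -2.4000e-03] ori [179.96   3.5  116.58] clk 21.65 open 0.0235
wedge origin [ 0.5979 -0.0776  0.0466] along -0.117 lat 0.0007 F y -8.14 Fz 3.11
```

View pics/s14.png

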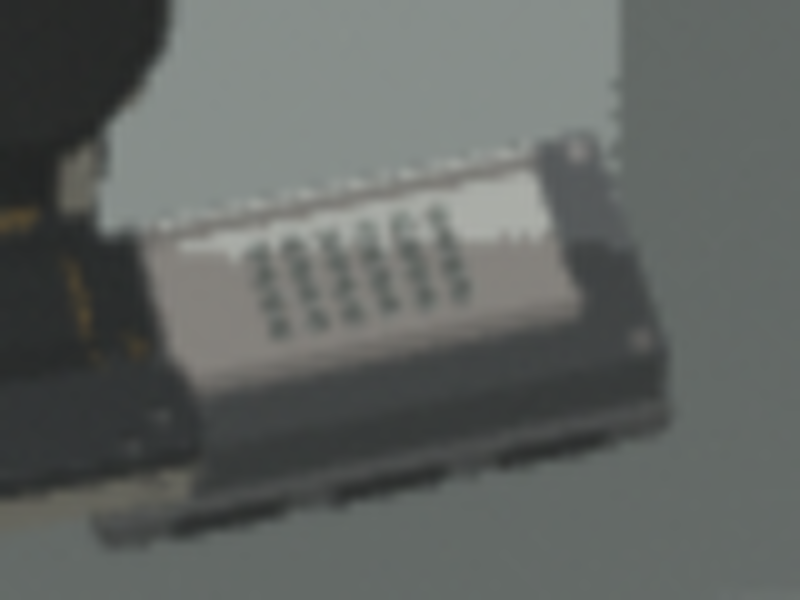

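carry_out --moves "0.0 0.001 0 -0.0001 0 0 0; 0.0 0.002 0 -0.0001 0 0 0; 0.0 0.003 0 -0.0002 0 0 0; 0.0 0.003 0 -0.0002 0 0 0"

```text
clock: 22.1
tool_pos: [0.5916, -0.0653, 0.2288]
orientation: [180.0, 3.5, 116.6]
force: [3.9, -8.0, 2.0]
opening: 0.0241
```

```bash
python3 st.py 2
```

```text
[ 0.5916 -0.0653  0.2288  4.389  -8.522   2.8281 -3.0866 -1.6552 -0.0135] ori [179.95   3.51 116.57] clk 22.15 open 0.024
wedge origin [ 0.5968 -0.0752  0.0466] along -0.1143 lat 0.0007 F y -9.59 Fz 2.83
```

carry_out --moves "0.0 0.001 0 -0.0001 0 0 0; 0.0 0.002 0 -0.0001 0 0 0; 0.0 0.003 0 -0.0002 0 0 0; 0.0 0.003 0 -0.0002 0 0 0"

```text
clock: 22.6
tool_pos: [0.59, -0.0622, 0.2287]
orientation: [180.0, 3.5, 116.6]
force: [2.8, -4.7, 3.9]
opening: 0.0241
```

```bash
python3 st.py 2 s15.png
```

```text
[ 0.59   -0.0622  0.2287  2.5717 -4.878   3.628  -1.537  -0.9443 -0.0327] ori [179.96   3.47 116.56] clk 22.65 open 0.0239
wedge origin [ 0.595  -0.072   0.0466] along -0.1107 lat 0.0006 F y -5.51 Fz 3.63
```

View pics/s15.png

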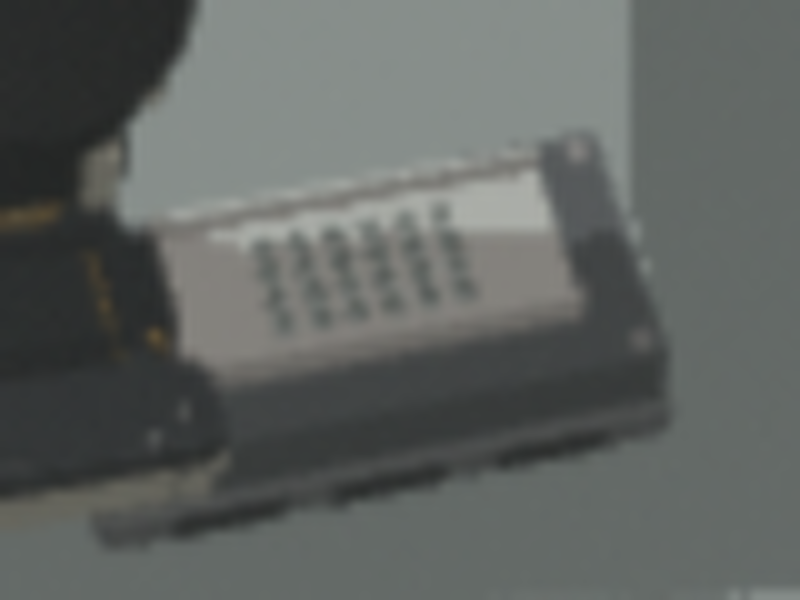

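carry_out --moves "0.0 -0.01 0 0.0006 0 0 0; 0.0 -0.025 0 0.001 0 0 0; 0.0 -0.037 0 0 0 0 0; 0.0 -0.04 0 -0.03 0 0.03 0; 0.0 -0.04 0 -0.07 0 0.06 0; 0.0 -0.04 0 -0.07 0 0.0605 0; 0.0 -0.04 0 -0.07 0 0.0605 0"

```text
clock: 23.4
tool_pos: [0.606, -0.0949, 0.3014]
orientation: [179.9, -0.0, 116.5]
force: [0.1, -1.1, -0.8]
opening: 0.0239
```

```bash
python3 st.py 2 s16.png;  python3 - <<'E'
from h import *
t=ctrl.snapshot("top"); crop(t,"t16.png",300,260,80,60,10)
E
```

```text
[ 0.6057 -0.0948  0.3008  0.1722 -0.5833 -1.3383 -0.0246 -0.1184  0.013 ] ori [-1.7998e+02 -5.0000e-02  1.1649e+02] clk 23.45 open 0.024
wedge origin [ 0.6056 -0.0947  0.1183] along -0.1357 lat -0.0 F y -0.6 Fz -1.34
```

View pics/s16.png

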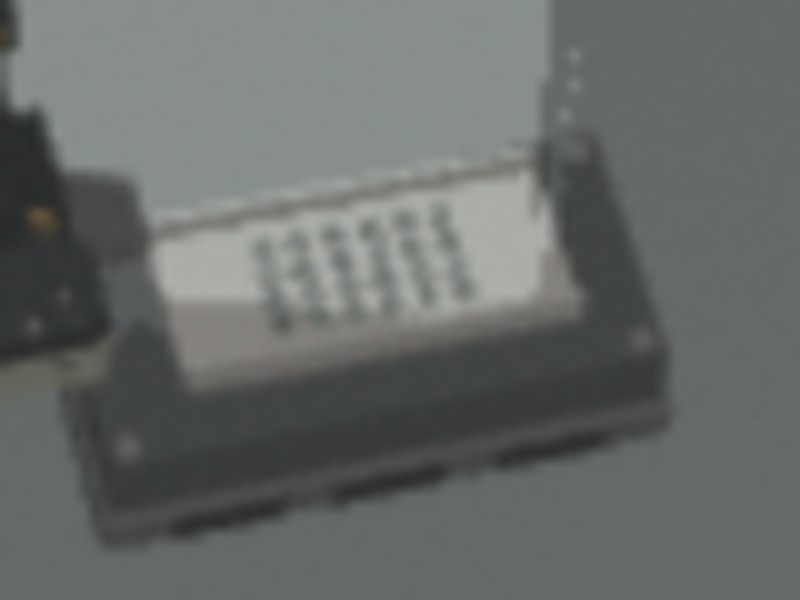

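carry_out --moves "0.0 0.014 0 0 0 0 -0.15; 0.0 0.028 0 0 0 0 -0.3; 0.0 0.042 0 0 0 0 -0.45; 0.0 0.056 0 0 0 0 -0.6; 0.0 0.07 0 0 0 0 -0.75; 0.0 0.085 0 0 0 0 -0.9; 0.0 0.10 0 0 0 0 -1.05; 0.0 0.115 0 0 0 0 -1.2; 0.0 0.13 0 0 0 0 -1.35; 0.0 0.145 0 0 0 0 -1.5; 0.0 0.16 0 0 0 0 -1.65; 0.0 0.175 0 0 0 0 -1.8; 0.0 0.19 0 0 0 0 -1.95; 0.0 0.205 0 0 0 0 -2.1; 0.0 0.22 0 0 0 0 -2.25; 0.0 0.235 0 0 0 0 -2.4; 0.0 0.25 0 0 0 0 -2.55; 0.0 0.265 0 0 0 0 -2.7; 0.0 0.28 0 0 0 0 -2.85; 0.0 0.283 0 0 0 0 -2.95"

```text
clock: 25.55
tool_pos: [0.4784, 0.1599, 0.2997]
orientation: [179.9, -0.0, -74.0]
force: [0.3, 0.6, -0.8]
opening: 0.0237
```

```bash
python3 st.py 3;  python3 - <<'E'
from h import *
o=ctrl.get_obs(); print(o['tool_pos'],o['orientation'])
t=ctrl.snapshot("top"); crop(t,"t17.png",290,262,80,60,10)
s=ctrl.snapshot("scene"); crop(s,"s17.png",325,242,80,60,10)
E
```

```text
[ 0.4785  0.1597  0.2998 -0.1813  0.0419 -0.51    0.0715 -0.0412  0.012 ] ori [ 1.7989e+02 -2.0000e-02 -7.4270e+01] clk 25.65 open 0.0239
wedge origin [0.4782 0.1595 0.1173] along 0.1487 lat -0.0004 F y 0.12 Fz -0.51
[0.478834   0.15913967 0.29990242] [ 1.79896011e+02 -1.91943295e-02 -7.45080530e+01]
```

View pics/s17.png

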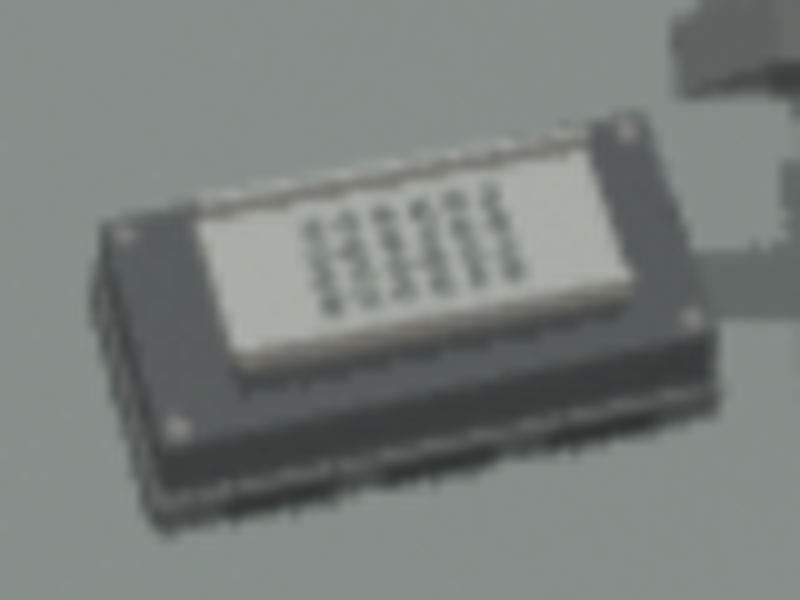

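View pics/t17.png

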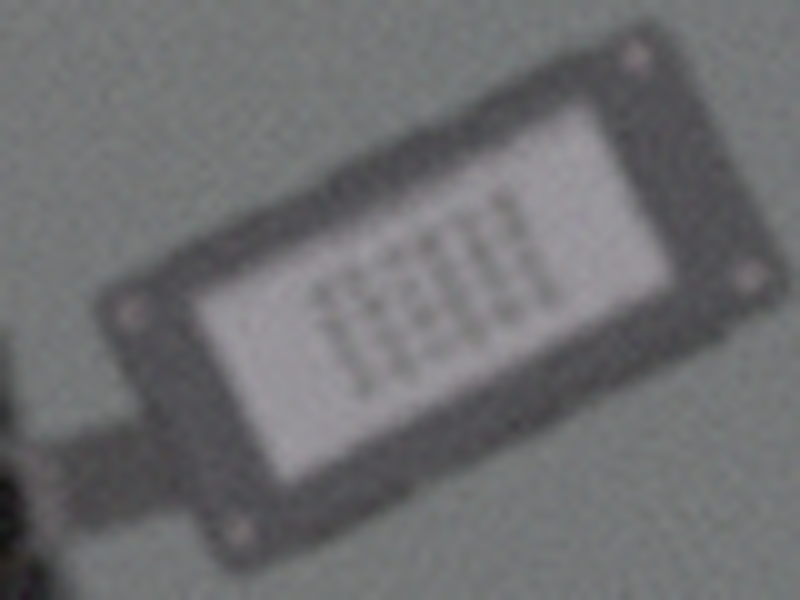

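```bash
cat > tgt.py <<'E'
import sys,numpy as np
from scipy.spatial.transform import Rotation as Ro
# cmd pose x y z roll pitch yaw ; then targets: along,lat,z,pitch,yaw of wedge origin
a=[float(v) for v in sys.argv[1:7]]; R0=Ro.from_euler("xyz",a[3:],degrees=True)
C=np.array([.545,.0267]); Y=np.array([-np.sin(np.radians(26.55)),np.cos(np.radians(26.55))]); X=np.array([Y[1],-Y[0]])
for w in sys.argv[7:]:
    al,la,z,p,yw=[float(v) for v in w.split(",")]
    R=Ro.from_euler("xyz",[180,p,yw],degrees=True)
    P=np.r_[C+al*Y+la*X,z]-R.apply([0,0,.1825])
    print(w,R0.inv().apply(P-a[:3]).round(4),(R0.inv()*R).as_rotvec().round(4))
E
python3 tgt.py .4789 .1590 .2999 180 0 -74.5 .147,0,.06,3.43,-63.45 .144,0,.0475,3.43,-63.45
```

```text
.147,0,.06,3.43,-63.45 [ 0.0116 -0.0023  0.0577] [-0.0058 -0.0597 -0.1928]
.144,0,.0475,3.43,-63.45 [ 0.0145 -0.0028  0.0702] [-0.0058 -0.0597 -0.1928]
```

carry_out --moves "0.0 0.004 -0.001 0.01 -0.003 -0.03 -0.096; 0.0 0.0116 -0.0023 0.03 -0.0058 -0.0597 -0.1928; 0.0 0.0116 -0.0023 0.0577 -0.0058 -0.0597 -0.1928; 0.0 0.0145 -0.0028 0.07 -0.0058 -0.0597 -0.1928; 0.0 0.0145 -0.0028 0.07 -0.0058 -0.0597 -0.1928; 0.0 0.0145 -0.0028 0.07 -0.0058 -0.0597 -0.1928; 0.0 0.0145 -0.0028 0.07 -0.0058 -0.0597 -0.1928"

```text
clock: 26.5
tool_pos: [0.4861, 0.1462, 0.2318]
orientation: [-179.9, 3.5, -63.4]
force: [-0.5, 0.3, 0.4]
opening: 0.0237
```

```bash
python3 st.py 3 s18.png
```

```text
[ 0.4861  0.1462  0.2318 -0.0174  0.4347 -0.2887 -0.1205 -0.1293 -0.0129] ori [-179.9     3.47  -63.36] clk 26.6 open 0.0238
wedge origin [0.4814 0.1562 0.0496] along 0.1443 lat 0.001 F y 0.4 Fz -0.29
```

View pics/s18.png

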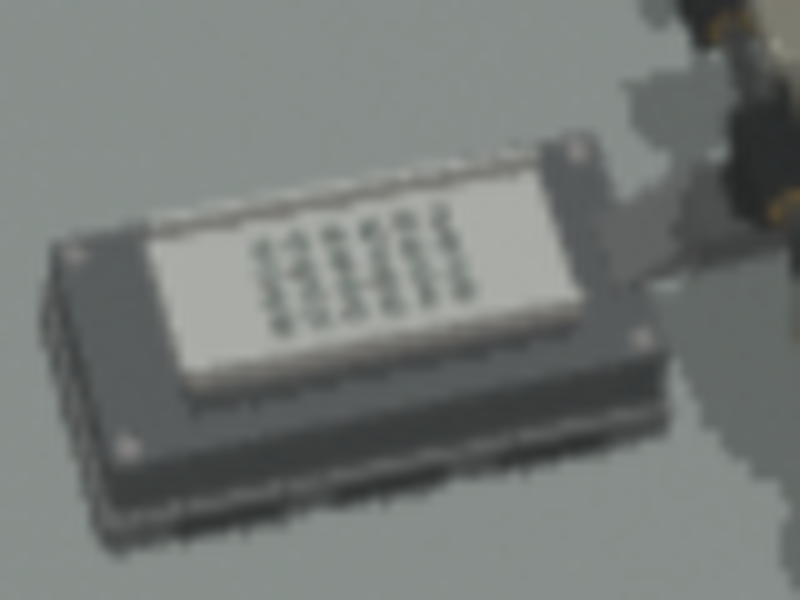

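carry_out --moves "0.0 0 -0.001 0.002 0 0 0; 0.0 0 -0.001 0.0033 0 0 0; 0.0 0.003 -0.001 0.0032 0 0 0; 0.0 0.007 -0.001 0.0029 0 0 0; 0.0 0.011 -0.001 0.0026 0 0 0; 0.0 0.015 -0.001 0.0024 0 0 0; 0.0 0.018 -0.001 0.0022 0 0 0; 0.0 0.020 -0.001 0.0021 0 0 0; 0.0 0.020 -0.001 0.0021 0 0 0"

```text
clock: 27.55
tool_pos: [0.4957, 0.1284, 0.2275]
orientation: [-180.0, 3.5, -63.4]
force: [1.0, -0.3, 0.6]
opening: 0.024
```

```bash
python3 st.py 2 s19.png
```

```text
[ 0.4957  0.1284  0.2275  0.5322 -0.8704  1.2242 -0.3997 -0.3472  0.0336] ori [-180.      3.44  -63.38] clk 27.6 open 0.0238
wedge origin [0.4908 0.1382 0.0454] along 0.124 lat 0.0013 F y -1.02 Fz 1.22
```

View pics/s19.png

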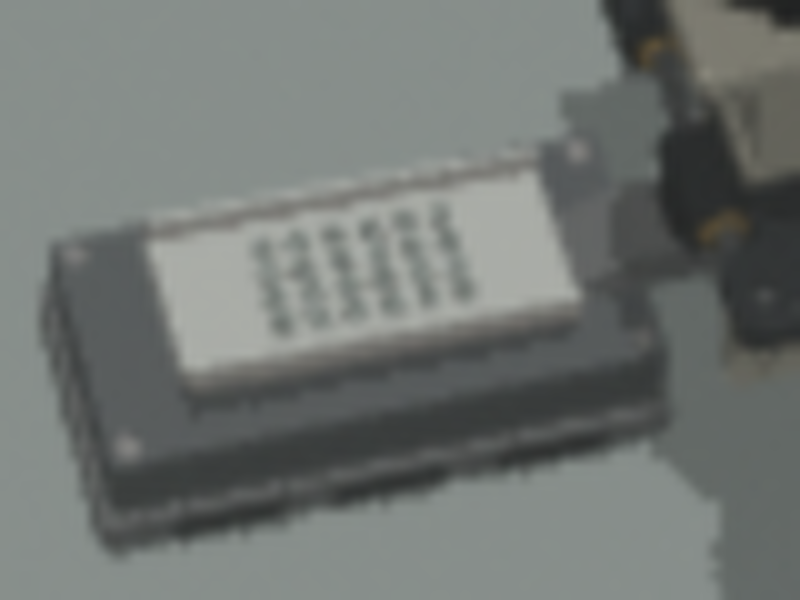

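carry_out --moves "0.0 0.001 0 -0.0004 0 0 0; 0.0 0.002 0 -0.0006 0 0 0; 0.0 0.003 0 -0.0007 0 0 0; 0.0 0.004 0 -0.0007 0 0 0; 0.0 0.005 0 -0.0008 0 0 0; 0.0 0.005 0 -0.0008 0 0 0"

```text
clock: 28.25
tool_pos: [0.4977, 0.1248, 0.2283]
orientation: [-179.9, 3.5, -63.4]
force: [-3.9, 6.9, 5.6]
opening: 0.0241
```

```bash
python3 st.py 2
```

```text
[ 4.9770e-01  1.2480e-01  2.2830e-01 -4.0450e+00  6.2769e+00  5.9588e+00
  2.2820e+00  1.5327e+00  5.6000e-03] ori [-179.95    3.52  -63.38] clk 28.3 open 0.0239
wedge origin [0.4928 0.1349 0.0462] along 0.1202 lat 0.0017 F y 7.42 Fz 5.96
```

carry_out --moves "0.0 0.001 0 -0.0002 0 0 0; 0.0 0.002 0 -0.0004 0 0 0; 0.0 0.003 0 -0.0005 0 0 0; 0.0 0.004 0 -0.0006 0 0 0; 0.0 0.004 0 -0.0006 0 0 0"

```text
clock: 28.85
tool_pos: [0.4994, 0.1222, 0.2287]
orientation: [-179.9, 3.6, -63.4]
force: [-6.3, 12.9, 6.1]
opening: 0.0244
```

```bash
python3 st.py 2
```

```text
[ 0.4994  0.1221  0.2287 -6.8819 12.6602  5.5546  4.5775  2.4238 -0.0311] ori [-179.89    3.59  -63.37] clk 28.9 open 0.0239
wedge origin [0.4946 0.1325 0.0466] along 0.1172 lat 0.0022 F y 14.4 Fz 5.55
```

carry_out --moves "0.0 0.001 0 -0.0001 0 0 0; 0.0 0.002 0 -0.0002 0 0 0; 0.0 0.003 0 -0.0003 0 0 0; 0.0 0.003 0 -0.0003 0 0 0"

```text
clock: 29.35
tool_pos: [0.501, 0.1188, 0.2287]
orientation: [-179.9, 3.5, -63.4]
force: [-2.8, 7.3, 4.3]
opening: 0.0238
```

```bash
python3 st.py 2 s20.png
```

```text
[ 0.501   0.1188  0.2287 -3.3068  7.4291  3.8429  2.6048  1.14   -0.0099] ori [-179.92    3.53  -63.35] clk 29.4 open 0.0241
wedge origin [0.4962 0.129  0.0466] along 0.1133 lat 0.002 F y 8.12 Fz 3.84
```

View pics/s20.png

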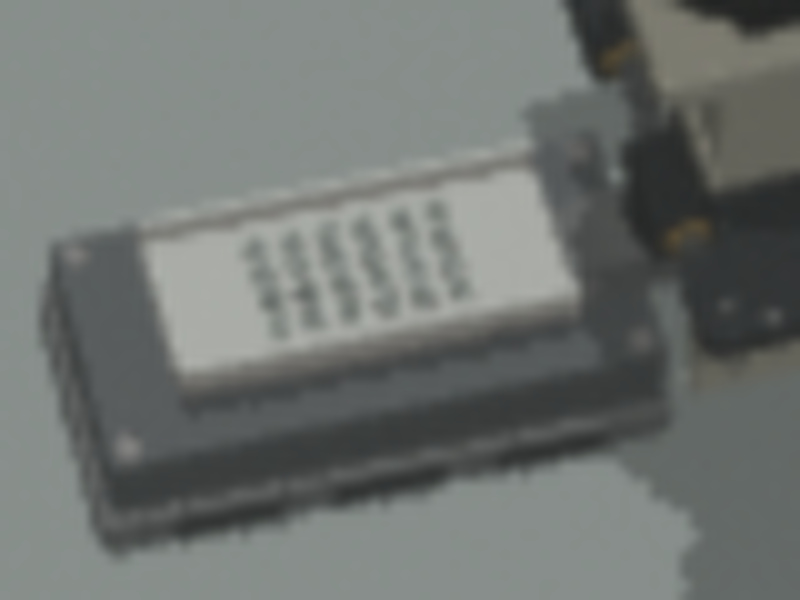

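carry_out --moves "0.0 0.001 0 -0.0001 0 0 0; 0.0 0.002 0 -0.0002 0 0 0; 0.0 0.003 0 -0.0002 0 0 0; 0.0 0.003 0 -0.0002 0 0 0"

```text
clock: 29.85
tool_pos: [0.5024, 0.1151, 0.2286]
orientation: [-180.0, 3.5, -63.4]
force: [-1.3, 3.3, 4.2]
opening: 0.024
```

```bash
python3 st.py 2 s21.png
```

```text
[ 0.5024  0.1151  0.2286 -1.2238  3.5805  4.3365  0.99    0.3619  0.0075] ori [-179.98    3.46  -63.38] clk 29.9 open 0.024
wedge origin [0.4975 0.125  0.0464] along 0.1092 lat 0.0015 F y 3.75 Fz 4.34
```

View pics/s21.png

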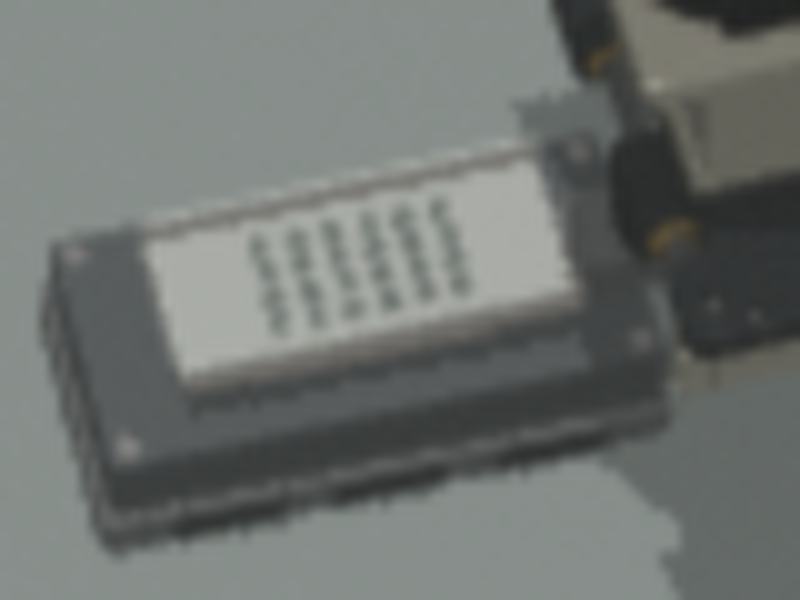

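```bash
cat > w.py <<'E'
import sys,numpy as np
from scipy.spatial.transform import Rotation as Ro
# cmd TCP pose x y z r p y ; targets grasp-origin world x,y,z,roll,p,yaw ; offset L
a=[float(v) for v in sys.argv[1:7]]; R0=Ro.from_euler("xyz",a[3:],degrees=True); L=float(sys.argv[7])
for w in sys.argv[8:]:
    q=[float(v) for v in w.split(",")]; R=Ro.from_euler("xyz",q[3:],degrees=True)
    P=np.array(q[:3])-R.apply([0,0,L])
    print(w,R0.inv().apply(P-a[:3]).round(4),(R0.inv()*R).as_rotvec().round(4))
E
python3 w.py .5024 .1151 .2286 180 3.45 -63.4 .1825 .4975,.125,.0464,180,3.45,-63.4 .4761,.1653,.050,180,3.45,-63.4 .4761,.1653,.125,180,3.45,-63.4 .52,-.19,.125,180,3.45,-63.4 .52,-.19,.02,180,3.45,-63.4 .52,-.19,.001,180,3.45,-63.4
```

```text
.4975,.125,.0464,180,3.45,-63.4 [-0.0001 -0.0001  0.    ] [0. 0. 0.]
.4761,.1653,.050,180,3.45,-63.4 [-0.0458  0.001  -0.0008] [0. 0. 0.]
.4761,.1653,.125,180,3.45,-63.4 [-0.0503  0.001  -0.0757] [0. 0. 0.]
.52,-.19,.125,180,3.45,-63.4 [ 0.2864  0.1209 -0.096 ] [0. 0. 0.]
.52,-.19,.02,180,3.45,-63.4 [0.2927 0.1209 0.0088] [0. 0. 0.]
.52,-.19,.001,180,3.45,-63.4 [0.2939 0.1209 0.0278] [0. 0. 0.]
```

carry_out --moves "0.0 -0.007 0 0.0004 0 0 0; 0.0 -0.014 0 0.0008 0 0 0; 0.0 -0.022 0 0.001 0 0 0; 0.0 -0.034 0 0 0 0 0; 0.0 -0.046 0 -0.001 0 0 0; 0.0 -0.048 0 -0.04 0 0 0; 0.0 -0.05 0 -0.076 0 0 0; 0.0 -0.05 0 -0.076 0 0 0"

```text
clock: 30.75
tool_pos: [0.4829, 0.1574, 0.3122]
orientation: [-179.5, 3.5, -63.2]
force: [0.8, 0.8, -0.8]
opening: 0.0236
```

```bash
python3 st.py 2 s22.png; python3 - <<'E'
from fit import *
t=ctrl.snapshot("top"); s=ctrl.snapshot("scene")
for up in(0,4.5,9):
    x,f=fit([t],insert(up/1000),np.array([.546,.026,.463])); print(up,"top",x[:2].round(4),np.degrees(x[2]).round(2),round(f,2))
crop(t,"t22.png",295,262,80,60,10)
E
```

```text
[ 0.4825  0.1572  0.311   0.1899 -0.1438 -1.2439 -0.0539 -0.101  -0.0219] ori [-179.7     3.51  -63.29] clk 30.8 open 0.0241
wedge origin [0.4783 0.1676 0.1288] along 0.1558 lat 0.0033 F y -0.21 Fz -1.24
0 top [0.5465 0.0269] 26.31 228.6
4.5 top [0.5464 0.0266] 26.37 230.21
9 top [0.5461 0.0264] 26.31 231.77
```

View pics/s22.png

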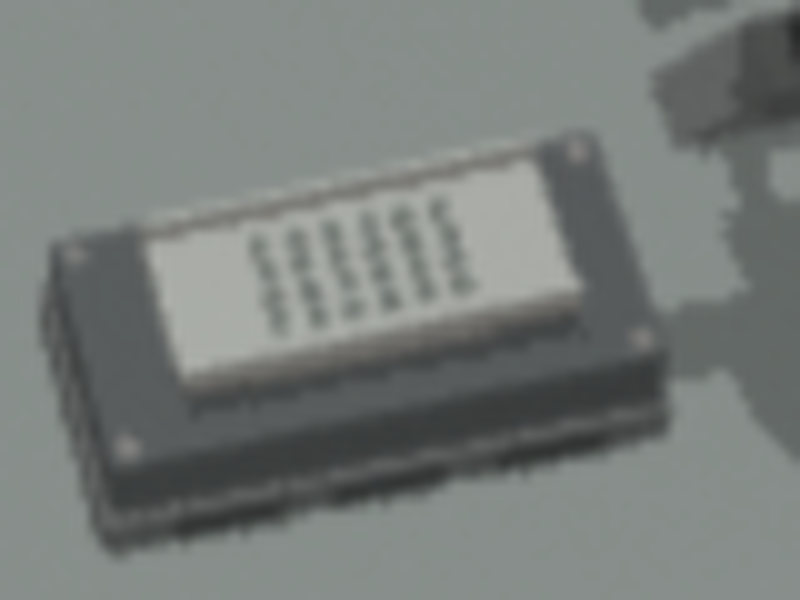

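View pics/t22.png

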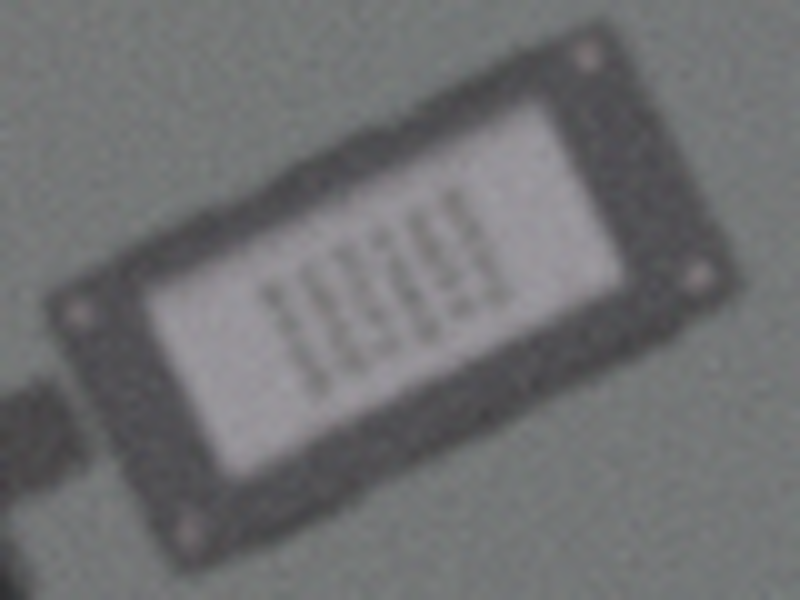

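```bash
cat > lift.py <<'E'
from fit import *
def quad(p):
    x,y,zl,zr=p; a=np.radians(26.5); c,s_=np.cos(a),np.sin(a); P=[]
    for X in(-.027,.027):
        for Y in(-.06,.06):
            for Z in(0,.012):
                z=(zl if Y>0 else zr)+Z; P.append((x+c*X-s_*Y,y+s_*X+c*Y,z))
    return P
def run(s):
    q=np.array([proj(s,X) for X in quad([.545,.027,.05,.05])]); b=(*np.floor(q.min(0)-4).astype(int),*np.ceil(q.max(0)+4).astype(int))
    I=s["image"][b[1]:b[3],b[0]:b[2]].astype(float).mean(2); 
    def cost(p):
        m=render(s,[quad(p)],b); A=np.c_[np.ones(m.size),m.ravel()]; c,_,_,_=np.linalg.lstsq(A,I.ravel(),rcond=None)
        return ((A@c-I.ravel())**2).mean()
    p0=np.array([.545,.027,.05,.05]); sx=np.vstack([p0,p0+np.diag([.01,.01,.015,.015])])
    r=minimize(cost,p0,method="Nelder-Mead",options=dict(initial_simplex=sx,xatol=1e-5,fatol=1e-4,maxiter=600)); return r.x,r.fun
s=ctrl.snapshot("scene"); cv2.imwrite("pics/raw_now.png",s["image"][:,:,::-1])
b=dict(s); b["image"]=cv2.imread("pics/scene0.png")[:,:,::-1]
for d in(b,s): print(run(d))
E
python3 lift.py
```

```text
(array([0.54367811, 0.02526797, 0.05628843, 0.06265736]), np.float64(491.40108141158163))
(array([0.53947732, 0.02460226, 0.06124107, 0.06279356]), np.float64(481.2295857729576))
```

```bash
sed -i 's/def cost(p):/def cost(p):\n        p=[.544+(-.498*p[0]),.026+.894*p[0],p[1],p[2]]/; s/p0=np.array(\[.545,.027,.05,.05\]); sx=.*/p0=np.array([0,.05,.05]); sx=np.vstack([p0,p0+np.diag([.01,.015,.015])])/' lift.py; python3 lift.py
```

```text
(array([-0.00063549,  0.05735938,  0.0637101 ]), np.float64(491.376040944272))
(array([-0.00074543,  0.07045462,  0.07145726]), np.float64(478.88933326594696))
```

```bash
python3 - <<'E'
from h import *
a=cv2.imread("pics/scene0.png").astype(float).mean(2); b=cv2.imread("pics/raw_now.png").astype(float).mean(2)
s=ctrl.snapshot("scene")
yaw=np.radians(26.5);X=np.array([np.cos(yaw),np.sin(yaw),0]);Y=np.array([-np.sin(yaw),np.cos(yaw),0]);C=np.array([.545,.0265,0])
def prof(im,u,v,n=9,col=True):
    t=np.arange(-n,n+.01,.1); mx=np.full(t.shape,u,np.float32).reshape(-1,1); my=(v+t).astype(np.float32).reshape(-1,1)
    return t,cv2.remap(im.astype(np.float32),mx,my,cv2.INTER_LINEAR).ravel()
for side,xx in(("front",.027),("back",-.027)):
  for yy in(-.05,-.035,.035,.05):
    P=C+xx*X+yy*Y+[0,0,.06]; u,v=proj(s,P); u9,v9=proj(s,P+[0,0,.009]); u4,v4=proj(s,P+[0,0,.0045])
    R=[]
    for im in(a,b):
        pr=np.mean([prof(im,u+d,v-.21*d)[1] for d in np.arange(-2,2.1,.5)],0); t=prof(im,u,v)[0]
        sg=-1 if side=="front" else 1
        k=np.abs(t)<4.5; lo,hi=pr[k].min(),pr[k].max()
        # half crossing
        mid=(95+150)/2; c=[t[i] for i in range(len(t)-1) if (pr[i]-mid)*(pr[i+1]-mid)<0]
        R.append((np.round(c,2),round(lo),round(hi)))
    print(side,yy,"pred9",round(v9-v,2),"u",round(u),R)
E
```

```text
front -0.05 pred9 -1.55 u 311 [(array([-0.3]), 79, 162), (array([-1.4]), 75, 170)]
front -0.035 pred9 -1.55 u 316 [(array([-0.3]), 80, 158), (array([-1.4]), 74, 164)]
front 0.035 pred9 -1.57 u 339 [(array([-0.2]), 80, 161), (array([-1.6]), 73, 166)]
front 0.05 pred9 -1.57 u 344 [(array([-0.2]), 82, 160), (array([-1.7]), 72, 168)]
back -0.05 pred9 -1.6 u 306 [(array([-2.1, -0.9,  0.6,  1.2]), 117, 156), (array([], dtype=float64), 126, 163)]
back -0.035 pred9 -1.6 u 311 [(array([-2.1, -0.8,  0.4,  1.2]), 116, 161), (array([], dtype=float64), 127, 169)]
back 0.035 pred9 -1.62 u 334 [(array([-1.9, -0.8,  0.5,  1.3]), 117, 154), (array([], dtype=float64), 127, 161)]
back 0.05 pred9 -1.62 u 339 [(array([-2. , -0.8,  0.7,  1.1]), 116, 162), (array([], dtype=float64), 126, 169)]
```

```bash
python3 - <<'E'
import cv2,numpy as np
# crop origin u0=290,v0=210, scale10
cols={-.05:311,-.035:316,.035:339,.05:344}
for f in("s5","s6","s7","s18","s19","s22"):
    im=cv2.imread(f"pics/{f}.png").astype(float).mean(2)
    im=cv2.GaussianBlur(im,(0,0),4)
    out=[]
    for y,u in cols.items():
        U=int((u-290+.5)*10); v=np.zeros(0)
        p=np.mean([np.roll(im[:,U+d],int(round(.21*d))) for d in range(-18,19,3)],0)
        c=[i for i in range(200,460) if p[i]>122>=p[i+1]]
        out.append(c[-1:] if c else None)
    print(f,out)
E
```

```text
s5 [[386], [376], [328], [317]]
s6 [[387], [376], [326], [315]]
s7 [[388], [376], [321], [308]]
s18 [[373], [364], [320], [310]]
s19 [[373], [364], [320], [310]]
s22 [[373], [362], [312], [301]]
```

```bash
python3 - <<'E'
from h import *
o=ctrl.get_obs(); print(o['tool_pos'],o['orientation'],o['clock'])
E
python3 w.py .4818 .1562 .3075 180 3.45 -63.4 .1825 .52,-.19,.125,180,3.45,-63.4 .52,-.19,.02,180,3.45,-63.4 .52,-.19,.0015,180,3.45,-63.4
```

```text
[0.48159728 0.15564837 0.30625375] [179.87479788   3.44329566 -63.37645336] 31.1
.52,-.19,.125,180,3.45,-63.4 [ 0.3371  0.1209 -0.02  ] [0. 0. 0.]
.52,-.19,.02,180,3.45,-63.4 [0.3434 0.1209 0.0848] [0. 0. 0.]
.52,-.19,.0015,180,3.45,-63.4 [0.3445 0.1209 0.1033] [0. 0. 0.]
```

carry_out --moves "0.0 0.04 0.015 -0.015 0 0 0; 0.0 0.085 0.03 -0.02 0 0 0; 0.0 0.13 0.045 -0.02 0 0 0; 0.0 0.175 0.06 -0.02 0 0 0; 0.0 0.22 0.077 -0.02 0 0 0; 0.0 0.26 0.092 -0.02 0 0 0; 0.0 0.30 0.107 -0.02 0 0 0; 0.0 0.337 0.12 -0.02 0 0 0; 0.0 0.34 0.12 0.025 0 0 0; 0.0 0.343 0.12 0.065 0 0 0; 0.0 0.343 0.12 0.085 0 0 0; 0.0 0.343 0.12 0.085 0 0 0; 0.0 0.343 0.12 0.085 0 0 0"

```text
clock: 32.4
tool_pos: [0.5261, -0.1997, 0.2016]
orientation: [179.9, 3.5, -63.4]
force: [0.7, 0.1, -1.1]
opening: 0.0236
```

```bash
python3 st.py 2; python3 - <<'E'
from h import *
s=ctrl.snapshot("scene"); crop(s,"s23.png",275,225,80,60,10)
E
```

```text
[ 0.5263 -0.1997  0.202   0.7208 -0.086  -0.6493 -0.1633 -0.1593  0.006 ] ori [-179.98    3.42  -63.34] clk 32.45 open 0.0239
wedge origin [ 0.5215 -0.1899  0.0199] along -0.1832 lat -0.1179 F y -0.4 Fz -0.65
```

View pics/s23.png

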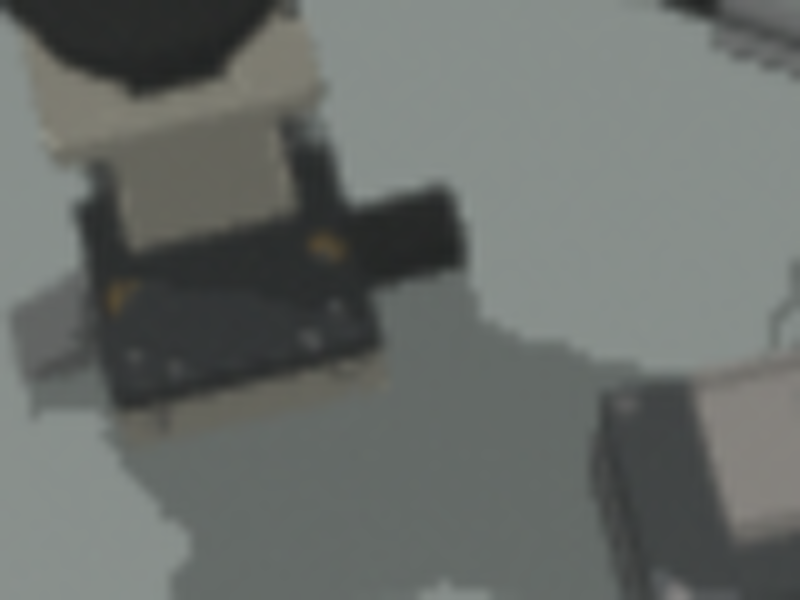

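carry_out --moves "0.0 0 0 0.01 0 0 0; 0.0 0 0 0.017 0 0 0; 0.0 0 0 0.019 0 0 0; 0.0 0 0 0.0195 0 0 0; 0.0 0 0 0.0195 0 0 0; 0.06 0 0 0.019 0 0 0; 0.06 0 0 0.019 0 0 0; 0.06 0 0 0.019 0 0 0; 0.06 0 0 0.019 0 0 0; 0.06 0 0 -0.02 0 0 0; 0.08 0 0 -0.06 0 0.03 0; 0.08 0 0 -0.12 0 0.06 0; 0.08 0 0 -0.12 0 0.06 0; 0.08 0 0 -0.12 0 0.06 0"

```text
clock: 33.95
tool_pos: [0.5296, -0.2061, 0.3242]
orientation: [-179.7, -0.1, -63.4]
force: [0.2, 0.0, 0.5]
opening: 0.0795
```

```bash
python3 - <<'E'
from fit import *
o=ctrl.get_obs(); print(o['tool_pos'],o['orientation'],o['clock'],o['opening'],o['joint_pos'])
t=ctrl.snapshot("top"); s=ctrl.snapshot("scene")
crop(s,"s24.png",290,220,120,90,6); cv2.imwrite("pics/full24.png",s["image"][:,:,::-1])
crop(t,"t24.png",300,270,120,90,6)
E
```

```text
[ 0.52957446 -0.20611916  0.32423751] [-1.79747943e+02 -1.28237639e-01 -6.33550266e+01] 33.95 0.07947169952324612 [-1.54359417e+00  1.42914666e+01 -1.94619937e+01 -7.28584001e-03
 -5.59638017e+01  2.81929128e+01]
```

View pics/s24.png

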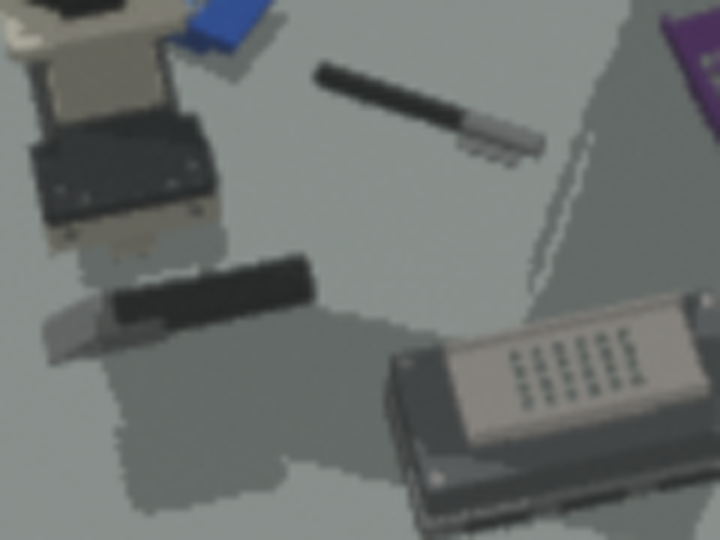

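View pics/t24.png

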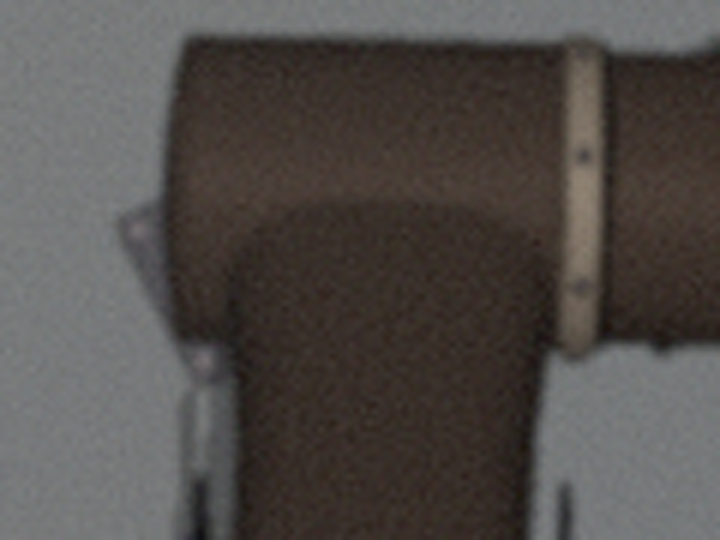

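```bash
python3 w.py .5294 -.2059 .3225 180 0 -63.4 0 .545,.0267,.29,180,0,-63.45 .545,.0267,.2335,180,0,-63.45
```

```text
.545,.0267,.29,180,0,-63.45 [-0.201  -0.1181  0.0325] [ 0.     -0.      0.0009]
.545,.0267,.2335,180,0,-63.45 [-0.201  -0.1181  0.089 ] [ 0.     -0.      0.0009]
```

carry_out --moves "0.0876 -0.04 -0.0235 0.006 0 0 0; 0.0876 -0.08 -0.047 0.012 0 0 0; 0.0876 -0.12 -0.071 0.018 0 0 0; 0.0876 -0.16 -0.094 0.024 0 0 0; 0.0876 -0.201 -0.118 0.03 0 0 0; 0.0876 -0.201 -0.118 0.0325 0 0 0; 0.0876 -0.201 -0.118 0.0325 0 0 0; 0.0876 -0.201 -0.118 0.0325 0 0 0"

```text
clock: 34.85
tool_pos: [0.5441, 0.026, 0.288]
orientation: [179.9, 0.0, -63.4]
force: [-0.3, -0.7, 0.3]
opening: 0.0879
```

```bash
python3 - <<'E'
from h import *
for i in range(2):
    o=ctrl.get_obs(); s=ctrl.snapshot("scene")
print(o['tool_pos'],o['orientation'],o['clock'],o['opening'])
crop(s,"s25.png",330,225,80,60,10)
E
```

```text
[0.54425612 0.0256295  0.28840995] [ 1.79904850e+02  3.19361293e-02 -6.34347477e+01] 34.9 0.08778637117284939
```

View pics/s25.png

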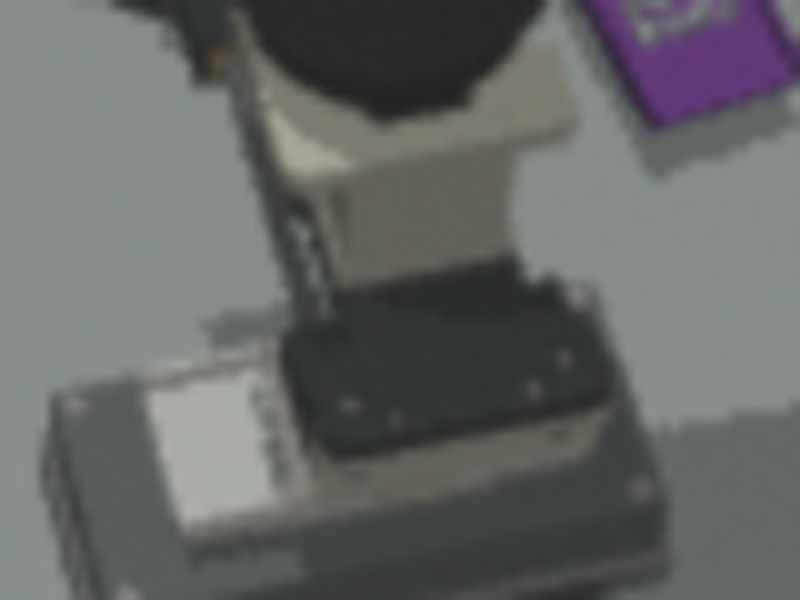

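carry_out --moves "0.0876 -0.0005 -0.001 0.02 0 0 0; 0.0876 -0.0005 -0.001 0.04 0 0 0; 0.0876 -0.0005 -0.001 0.05 0 0 0; 0.0876 -0.0005 -0.001 0.054 0 0 0; 0.0876 -0.0005 -0.001 0.054 0 0 0; 0.0876 -0.0005 -0.001 0.054 0 0 0"

```text
clock: 35.55
tool_pos: [0.5455, 0.0273, 0.2359]
orientation: [-179.9, 0.0, -63.4]
force: [-0.3, 0.3, 0.1]
opening: 0.0874
```

```bash
python3 st.py 2 s26.png
```

```text
[ 0.5455  0.0273  0.2359 -0.3085 -0.2301 -0.0524  0.0874 -0.073  -0.0145] ori [-1.7992e+02  1.0000e-02 -6.3380e+01] clk 35.6 open 0.0875
wedge origin [0.5457 0.0275 0.0534] along 0.0004 lat 0.001 F y -0.07 Fz -0.05
```

View pics/s26.png

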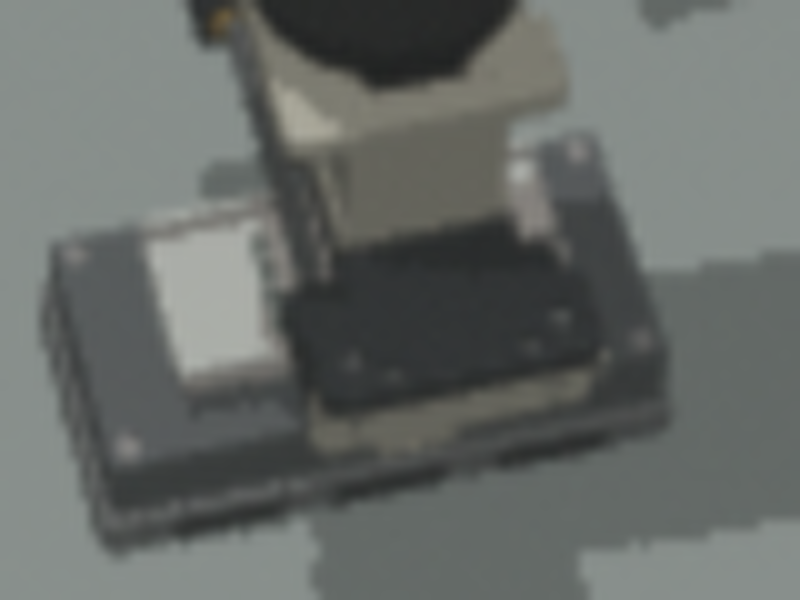

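carry_out --moves "0.0876 0 0.0005 0.0025 0 0 0; 0.0876 0 0.0005 0.0025 0 0 0; 0.06 0 0.0005 0.0025 0 0 0; 0.06 0 0.0005 0.0025 0 0 0; 0.06 0 0.0005 0.0025 0 0 0; 0.06 0 0.0005 0.0025 0 0 0; 0.04 0 0.0005 0.0025 0 0 0; 0.04 0 0.0005 0.0025 0 0 0; 0.04 0 0.0005 0.0025 0 0 0; 0.04 0 0.0005 0.0025 0 0 0; 0.04 0 0.0005 0.0025 0 0 0"

```text
clock: 36.75
tool_pos: [0.5444, 0.027, 0.2326]
orientation: [179.9, 0.0, -63.4]
force: [-3.2, -1.0, 2.8]
opening: 0.0534
```

```bash
python3 st.py 2 s27.png
```

```text
[ 0.5443  0.027   0.2326 -2.7984 -1.1833  2.7699 -0.5106  1.1202  0.0051] ori [ 1.7994e+02  3.0000e-02 -6.3380e+01] clk 36.8 open 0.0537
wedge origin [0.5441 0.027  0.0501] along 0.0007 lat -0.0006 F y 0.19 Fz 2.77
```

View pics/s27.png

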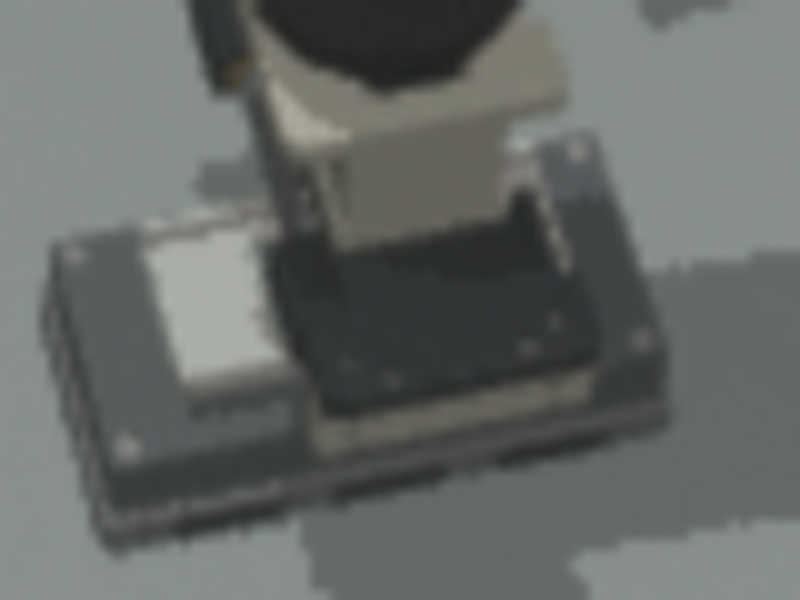

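carry_out --moves "0.04 0 0.001 0 0 0 0; 0.04 0 0.001 -0.003 0 0 0; 0.04 0 0.001 -0.007 0 0 0; 0.04 0 0.001 -0.012 0 0 0; 0.04 0 0.001 -0.012 0 0 0"

```text
clock: 37.35
tool_pos: [0.5442, 0.027, 0.2456]
orientation: [-179.9, 0.0, -63.4]
force: [0.3, 0.0, -1.2]
opening: 0.0536
```

```bash
python3 st.py 2 s28.png
```

```text
[ 0.5442  0.027   0.2454  0.2967  0.0508 -1.281   0.0902 -0.03   -0.0098] ori [-1.7992e+02  2.0000e-02 -6.3360e+01] clk 37.4 open 0.0536
wedge origin [0.5444 0.0272 0.0629] along 0.0007 lat -0.0004 F y -0.09 Fz -1.28
```

View pics/s28.png

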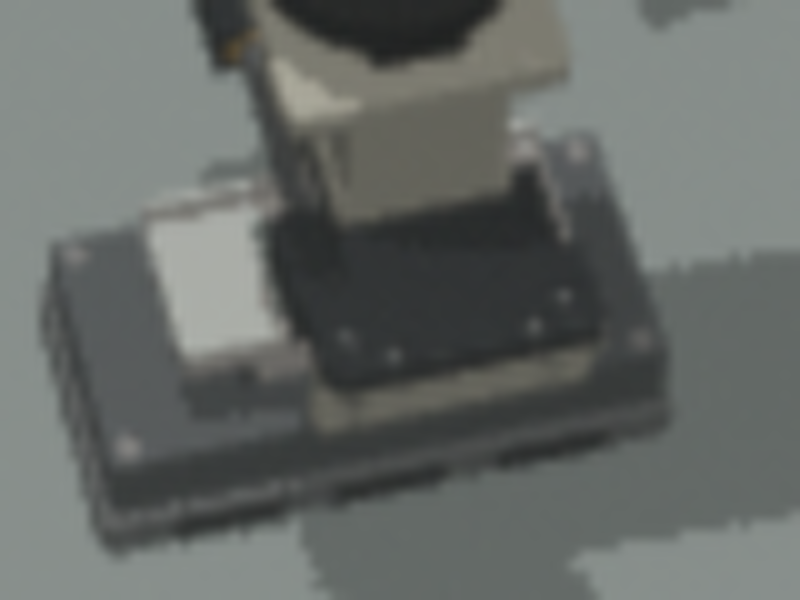

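```bash
python3 w.py .5442 .027 .2454 180 0 -63.38 0 .5442,.027,.30,180,0,-63.38 .51,.31,.30,180,0,-63.38 .51,.31,.215,180,0,-63.38
```

```text
.5442,.027,.30,180,0,-63.38 [ 0.      0.     -0.0546] [0. 0. 0.]
.51,.31,.30,180,0,-63.38 [-0.2683 -0.0962 -0.0546] [0. 0. 0.]
.51,.31,.215,180,0,-63.38 [-0.2683 -0.0962  0.0304] [0. 0. 0.]
```

carry_out --moves "0.04 0 0 -0.01 0 0 0; 0.04 0 0 -0.025 0 0 0; 0.04 0 0 -0.04 0 0 0; 0.04 -0.01 -0.004 -0.052 0 0 0; 0.04 -0.03 -0.011 -0.0546 0 0 0; 0.04 -0.055 -0.02 -0.0546 0 0 0; 0.04 -0.085 -0.03 -0.0546 0 0 0; 0.04 -0.115 -0.041 -0.0546 0 0 0; 0.04 -0.145 -0.052 -0.0546 0 0 0; 0.04 -0.175 -0.063 -0.0546 0 0 0; 0.04 -0.205 -0.0735 -0.0546 0 0 0; 0.04 -0.23 -0.0825 -0.0546 0 0 0; 0.04 -0.25 -0.09 -0.0546 0 0 0; 0.04 -0.262 -0.094 -0.05 0 0 0; 0.04 -0.268 -0.096 -0.035 0 0 0; 0.04 -0.268 -0.096 -0.015 0 0 0; 0.04 -0.268 -0.096 0.005 0 0 0; 0.04 -0.268 -0.096 0.015 0 0 0; 0.04 -0.268 -0.096 0.02 0 0 0; 0.04 -0.268 -0.096 0.02 0 0 0"

```text
clock: 39.45
tool_pos: [0.5096, 0.3092, 0.2244]
orientation: [180.0, -0.0, -63.4]
force: [-0.5, -0.6, -0.8]
opening: 0.0531
```

```bash
python3 - <<'E'
from h import *
for i in range(2):
    o=ctrl.get_obs(); s=ctrl.snapshot("scene")
print(o['tool_pos'],o['orientation'],o['force'],o['clock'],o['opening'])
crop(s,"s29.png",420,245,100,75,8)
E
```

```text
[0.50975639 0.30937262 0.22508497] [-1.79988587e+02  1.58102414e-02 -6.33807450e+01] [ 0.02892258 -0.49311729 -0.87827156] 39.5 0.0537245863726127
```

View pics/s29.png

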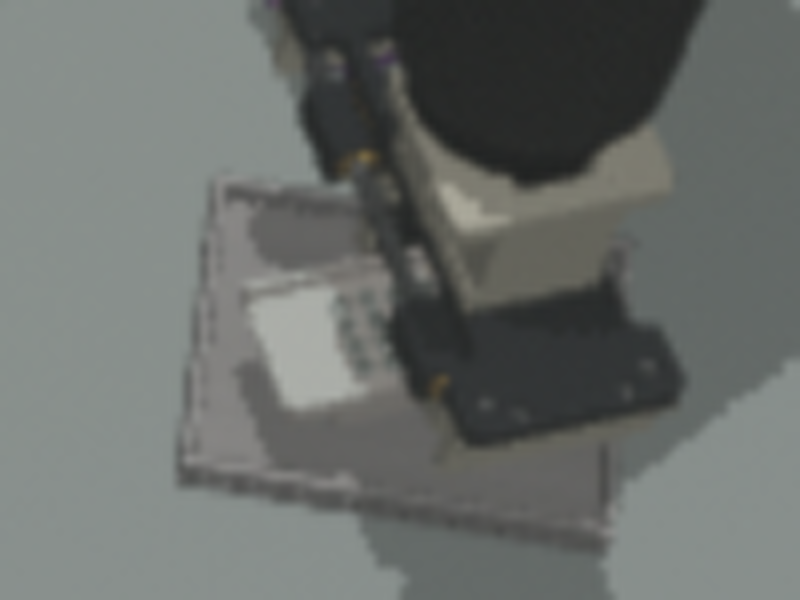

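carry_out --moves "0.04 0 0 0.006 0 0 0; 0.04 0 0 0.012 0 0 0; 0.04 0 0 0.017 0 0 0; 0.04 0 0 0.02 0 0 0; 0.04 0 0 0.022 0 0 0; 0.04 0 0 0.023 0 0 0; 0.04 0 0 0.023 0 0 0"

```text
clock: 40.25
tool_pos: [0.5092, 0.3095, 0.2028]
orientation: [180.0, 0.0, -63.4]
force: [-6.2, -0.1, 10.2]
opening: 0.0536
```

```bash
python3 st.py 2
```

```text
[ 0.5092  0.3095  0.2028 -6.3285 -0.1664 10.1695 -0.2423  2.1408 -0.0788] ori [ 1.800e+02  2.000e-02 -6.335e+01] clk 40.3 open 0.0537
wedge origin [0.5091 0.3096 0.0203] along 0.2691 lat 0.0944 F y 2.68 Fz 10.17
```

```bash
python3 - <<'E'
from h import *
s=ctrl.snapshot("scene");t=ctrl.snapshot("top")
crop(s,"s30.png",415,250,70,52,11);crop(t,"t30.png",193,278,90,68,8)
E
```

View pics/s30.png

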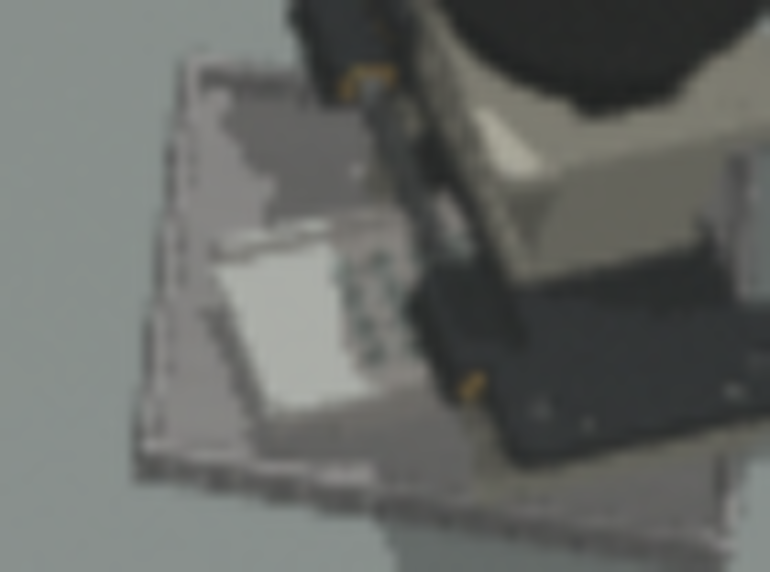

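View pics/t30.png

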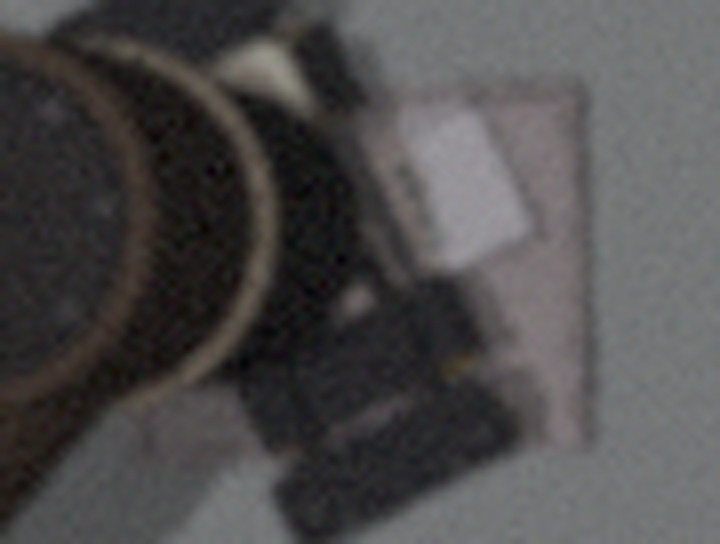

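carry_out --moves "0.04 0 0 -0.0006 0 0 0; 0.04 0 0 -0.0006 0 0 0; 0.054 0 0 -0.0006 0 0 0; 0.056 0 0 -0.0006 0 0 0; 0.058 0 0 -0.0006 0 0 0; 0.062 0 0 -0.0006 0 0 0; 0.07 0 0 -0.0006 0 0 0; 0.08 0 0 -0.0006 0 0 0; 0.08 0 0 -0.0006 0 0 0; 0.08 0 0 -0.0006 0 0 0"

```text
clock: 41.45
tool_pos: [0.5095, 0.3094, 0.2023]
orientation: [180.0, 0.0, -63.4]
force: [0.0, -0.2, -0.5]
opening: 0.0796
```

```bash
python3 st.py 2; python3 - <<'E'
from h import *
s=ctrl.snapshot("scene")
crop(s,"s31.png",415,250,70,52,11)
E
```

```text
[ 0.5095  0.3094  0.2023  0.1619 -0.5782 -0.4743  0.0468  0.0144 -0.0231] ori [ 1.800e+02  2.000e-02 -6.337e+01] clk 41.5 open 0.0798
wedge origin [0.5095 0.3094 0.0198] along 0.2688 lat 0.0946 F y -0.59 Fz -0.47
```

View pics/s31.png

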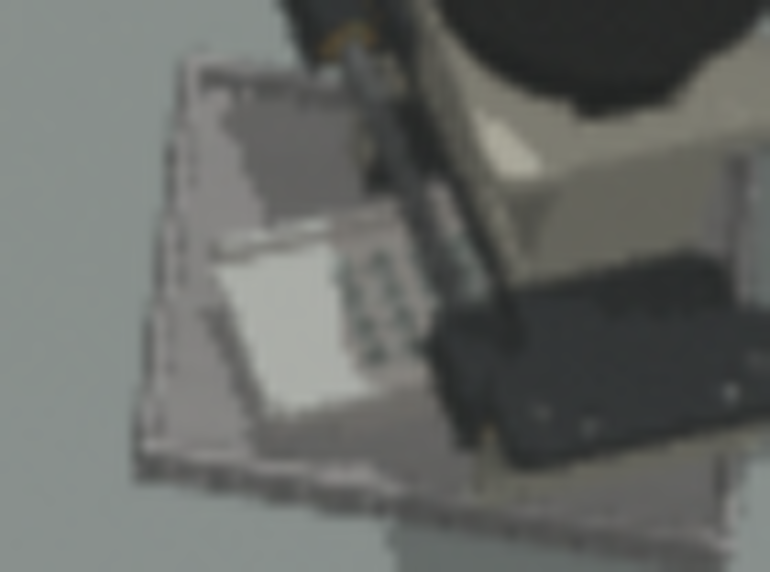

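Released with force gone; rise straight up and check.

carry_out --moves "0.084 0 0 -0.008 0 0 0; 0.084 0 0 -0.025 0 0 0; 0.084 0 0 -0.06 0 0 0; 0.084 0 0 -0.11 0 0 0; 0.084 0.02 0.04 -0.15 0 0 0; 0.084 0.05 0.08 -0.16 0 0 0; 0.084 0.1 0.1 -0.16 0 0 0; 0.084 0.15 0.1 -0.16 0 0 0; 0.084 0.2 0.1 -0.16 0 0 0; 0.084 0.2 0.1 -0.16 0 0 0; 0.084 0.2 0.1 -0.16 0 0 0; 0.084 0.2 0.1 -0.16 0 0 0"

```text
clock: 42.8
tool_pos: [0.5096, 0.0858, 0.3625]
orientation: [-180.0, 0.0, -63.4]
force: [0.1, 0.3, -0.3]
opening: 0.0839
```

```bash
python3 - <<'E'
from h import *
o=ctrl.get_obs(); print(o['tool_pos'],o['force'],o['clock'],o['qvel'].round(2))
s=ctrl.snapshot("scene");t=ctrl.snapshot("top")
crop(s,"s32.png",415,250,70,52,11); cv2.imwrite("pics/full32.png",s["image"][:,:,::-1]); crop(t,"t32.png",193,278,90,68,8)
for l,z in (("insert",.005),("tray_in",.005),("wedge",0)):
    for c in(t,s):
        for m in ctrl.mark_of(c,l)[:4]: print(l,round(m["confidence"],2),ray(c,m["at"][1],m["at"][0],z).round(3))
E
```

```text
[0.50963257 0.08579155 0.36251984] [ 0.05107914  0.34463811 -0.27292367] 42.8 [ 1.45  0.1  -0.27 -0.01  0.14  0.11]
insert 0.79 [0.511 0.305 0.005]
insert 0.78 [ 0.326 -0.239  0.005]
insert 0.72 [0.342 0.29  0.005]
insert 0.55 [0.331 0.08  0.005]
insert 0.83 [ 0.328 -0.247  0.005]
insert 0.72 [0.334 0.299 0.005]
insert 0.59 [0.509 0.311 0.005]
tray_in 0.89 [0.507 0.308 0.005]
tray_in 0.52 [0.552 0.017 0.005]
tray_in 0.22 [0.549 0.259 0.005]
tray_in 0.68 [0.511 0.315 0.005]
wedge 0.88 [ 0.515 -0.184  0.   ]
wedge 0.98 [ 0.519 -0.18   0.   ]
wedge 0.29 [ 0.38  -0.099 -0.   ]
```

View pics/s32.png

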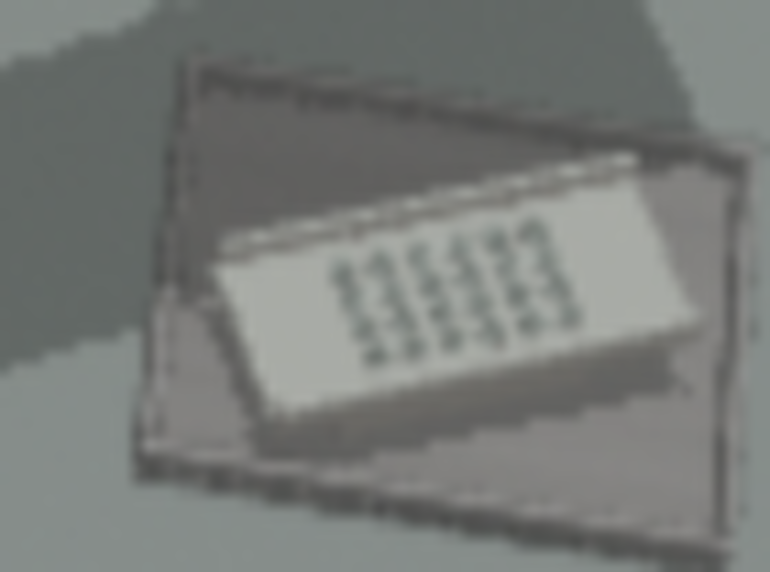

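View pics/full32.png

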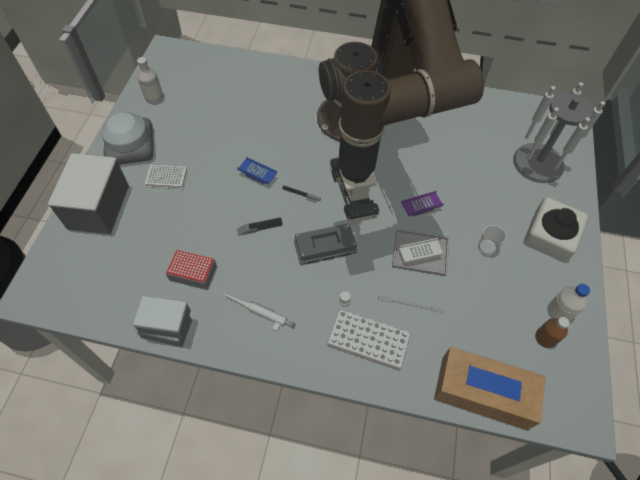

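View pics/t32.png

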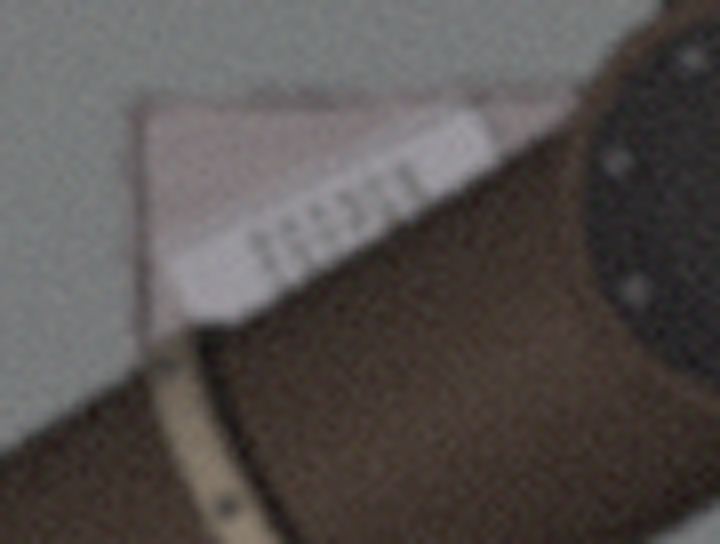

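carry_out --moves "0.084 0 0 0 0 0 0; 0.084 0 0 0 0 0 0; 0.084 0 0 0 0 0 0"

```text
clock: 43.5
tool_pos: [0.5098, 0.0857, 0.3623]
orientation: [180.0, 0.0, -63.4]
force: [0.2, -0.9, -0.4]
opening: 0.084
```

```bash
python3 -c "
from plant import ctrl
print(ctrl.close_job())"
```

```text
the job is handed in; nothing more can be done
None
```

The insert is standing in the steel tray and the wedge is lying flat on the bench. I handed the job in at about 43.5 s of the 72 s allowed; the system reports no verdict.

**What I did:** I pried the +y end to its first click, then took the −y end through both its clicks in two pushes. After that I took the +y end to its second click. So the two middle pushes were from the same end, not strictly alternate, though the ends were never more than one click apart. I then laid the wedge down, gripped the insert across its rims, lifted it out and released it in the tray.

**Last checks:**
- **Clicks:** the push force dropped clearly at each of the four clicks.
- **Both ends free:** the pictures put the +y end about 9 mm up but the −y end only about 7.5 mm. That is less than the expected 9 mm. I took it as a second click seen through a slight sideways shift of the insert, because it was too high for one click.
- **Tray:** the insert looks level and stands within about 1 cm of the tray's centre. On lowering it, contact came about 2 mm higher than I expected, with about 10 N up and 6 N sideways. I eased off before opening the fingers. I did not measure its final height or tilt beyond the picture.
- **Wedge and bystanders:** the wedge lies flat, and the bystanders look unmoved by eye. The arm hid one purple look-alike in the last picture.
- **Tilt:** I had no direct reading of the insert's tilt during the pushes.

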